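Clip the keyed plate into the test fixture and set its option rocker

ROBOT

A 6-joint arm with a two-finger parallel gripper is mounted at the origin on a cart in front of the work surface, level with it; the furniture and walls round the work are solid. World frame = base frame: x ahead of the robot, y to its left, z up, the work surface at z = 0. Lengths are in m, angles in rad, forces in N, time in s.
With the tool pointing down it reaches from about 0.35 to 0.975 m from the base axis. Payload 4.9 kg.
Tool frame: the origin (TCP) lies at the very end of the fingers, on their centre line; the grasp point (between the pads) lies 19 mm behind it; y points along the fingers, z is the direction in which the jaws open and shut, and the axes are right-handed (so a half turn about y gives the same grasp; the last joint's range is limited). The gripper opens to 85 mm and grips with 20 to 120 N. Pads are 22 mm wide; open, the fingers measure 114 mm over their backs; the gripper's body (76 mm by 85 mm) begins 54 mm behind the grasp point. The pads swing forward as they close: fully open they stand 13 mm farther back than shut.
Start: joints at [-1.371, 0.053, 1.613, -0, 1.476, -0.119], TCP at [0.196, -0.593, 0.231] pointing down, gripper open.
Joint ranges: [-3.01, 3.01], [-1.01, 2.22], [0.06, 2.58], [-1.02, 4.17], [0.09, 2.62], [-3.14, 3.14]. Speed limits (rad/s): [2.57, 2.57, 3.14, 3.14, 3.14, 3.14].

INTERFACE

Orientations are given as a rotation vector (axis times angle).
In Python, from station import ctrl gives the robot as it stands.
- The arm moves only by the tool arm_command, never from a script. Its argument "steps" is a list of rows, each a list of 3 entries, a list of its own where there are three numbers: the shift along the tool's x, y, z in m, then the turn, a rotation vector about the tool's x, y, z in degrees, then the opening, from 0 (shut) to 1 (fully open). In form: [[[dx, dy, dz], [ax, ay, az], gripper], ...]. A call has 1 to 5 rows; each row is the pose to reach, as a shift and turn from the pose measured when the call began, along the tool's axes at that moment; what a row does not reach only later rows make up. A row lasts 1/10 s, in which the tool goes at most 50 mm and 8.59 degrees, less where a joint would pass 70% of its speed; a pose out of reach is approached as far as the arm can. A call with a gripper value outside its range is refused whole. The fingers move at their own pace and stop on an object; "force" is the grip in N (left out, the last holds). Time passes only in rows, so rows that repeat a pose let the fingers close. It gives the time, the measured TCP pose, the force and the opening at its end, in the units of the state.
- ctrl.get_obs(): the state, without advancing time (a new reading comes with each control period).
- ctrl.get_image(name): name is "scene" or "top"; returns a dict with "img" (480x640x3 uint8, red, green, blue), "camera_matrix" (3x3 intrinsics, pixels), "world_from_camera" (4x4, takes a point from camera to world coordinates). Camera axes: x right, y up, looking along -z (the intrinsics and any distortion apply to the point x, -y, -z); pixel columns grow to the right and rows downward; lengths in m; the calibration is good to about 2 mm. A picture is of the moment at which its call begins. There is no depth.
- ctrl.finish_job(): hands the job in, once; it reports no verdict.
Trained networks look in a picture, given as the dict that the camera call returned (one of the last four; its "shot" number tells which), for a name from the list of things; names that differ only in an ending like _2 or _b are one class to them, and where a whole thing is asked for, a point or a joint stands for the part that bears it (a point fixed in the world has none). Each returns a list of dicts, best first, with "confidence" (0 to 1); they miss things now and then, are a little off and sometimes report something else, mostly with a low value. They report only what shows in the picture. A call takes as long as a camera call. They do not tell look-alikes from the thing itself.
- ctrl.boxes_of(picture, name): "position" ([row, column] in pixels, amid what is visible of it).
The state is a dict: "t": time; "q": joint angles; "dq": joint speeds; "effort": joint torques, N m; "tool_pos": TCP position; "tool_rot": TCP orientation; "contact_force": force on the tool from outside, world axes, zero at the start; "wrist_torque": the same for the moment, N m; "opening": finger opening in m.
Only numpy, scipy, OpenCV 4.12 (cv2) and the standard library are available. Lean on these libraries where they do the work, as an engineer would, in place of code of your own. Each camera call takes 0.05 s, during which the arm holds its last target.

TASK

Take the eared plate whose two ears differ in width and press it down into the test fixture, wide ear in the wide slot, until it is fully home and lies flat on its seats, and let go of it. Then lift the stylus from its holder and, with the stylus only and not with the fingers, press down the raised end of the second rocker counted from the wide-slot end of the bank, all the way over, leaving the other three rockers as they are. Put the stylus back in its holder, fully down, and leave the spare plate (two equally wide ears) and the other things on the bench undisturbed.

Things in the scene. Friction and masses are not known exactly. Their poses are not given: they have to be found in the camera images.
- fixture: Fixed aluminium test fixture, base 10 mm thick; origin on the bench under the bracket's middle, z up. Bracket 100 (x) by 190 (y) mm; two uprights 62 mm high at y = +-59..86 mm, each with a slot for one ear, wide slot at +y, narrow at -y. Seat rails, tops at z = 22 mm, at y = +-48 mm. In front (-x) a bank of 4 rockers in a row along y: black panel x -131..-67, y -52..52 mm, top z = 32 mm.
- wide_slot (a point): In the wide slot (for a 24 mm ear) at seat height: where the middle of the wide ear's underside lies when home; fixture frame [0, 65, 22] mm. The slot is open at the top (z = 62 mm) and to the bracket's middle; its end wall is at y = 76 mm. Both x sides are lined with steel spring leaves, 2 mm closer than the ear, flared from z = 56 to 67 mm to about 12 mm wider than the ear.
- narrow_slot (a point): The same in the narrow slot (for a 14 mm ear), with the same leaves; end wall at y = -76 mm; fixture frame [0, -65, 22] mm. The leaves grip an ear with about 7 N a side, so that a plate does not fall home by its weight but takes about 6 to 18 N to press down.
- plate: Plate to fit: loose, 0.15 to 0.3 kg, aluminium, 60 (x) by 112 (y) by 6 mm, lying flat in one of two places, yaw varied. An ear 6 mm thick at each end reaches to y = +73 and -73 mm: 24 mm wide at +y, 14 mm at -y. Along its middle a black grip bar 14 mm thick (x), 64 mm long (y), top 42 mm above the underside, on a foot 26 mm wide and 10 mm high. Origin: centre of underside, z up.
- wide_ear (a point): On the plate, middle of the wide ear's underside (plate frame [0, 65, 0] mm).
- narrow_ear (a point): On the plate, middle of the narrow ear's underside (plate frame [0, -65, 0] mm).
- other_plate: Spare plate, loose, lying in the other place: same as the plate, same origin and axes, but both ears are 24 mm wide. It does not fit; leave it.
- rocker1 (a joint): Angle of rocker 1 (1st from the wide-slot end), rad, -0.3 to +0.3. Starts near -0.3 (off: its end nearest the robot is raised); +0.3 is fully over (that end pressed down). A paddle 40 mm long (fixture x), 14 mm wide, 22 mm from the next, pivot at fixture x = -99, z = 34 mm, y = 33 mm; it stays where it is left, and moves under about 1.5 N at its end.
- rocker2 (a joint): Angle of rocker 2 (2nd from the wide-slot end), rad, -0.3 to +0.3. Starts near -0.3 (off: its end nearest the robot is raised); +0.3 is fully over (that end pressed down). A paddle 40 mm long (fixture x), 14 mm wide, 22 mm from the next, pivot at fixture x = -99, z = 34 mm, y = 11 mm; it stays where it is left, and moves under about 1.5 N at its end.
- rocker3 (a joint): Angle of rocker 3 (3rd from the wide-slot end), rad, -0.3 to +0.3. Starts near -0.3 (off: its end nearest the robot is raised); +0.3 is fully over (that end pressed down). A paddle 40 mm long (fixture x), 14 mm wide, 22 mm from the next, pivot at fixture x = -99, z = 34 mm, y = -11 mm; it stays where it is left, and moves under about 1.5 N at its end.
- rocker4 (a joint): Angle of rocker 4 (4th from the wide-slot end), rad, -0.3 to +0.3. Starts near -0.3 (off: its end nearest the robot is raised); +0.3 is fully over (that end pressed down). A paddle 40 mm long (fixture x), 14 mm wide, 22 mm from the next, pivot at fixture x = -99, z = 34 mm, y = -33 mm; it stays where it is left, and moves under about 1.5 N at its end.
- rocker1_end (a point): On the top of rocker 1, 14 mm from its pivot toward the raised end: the place to press. It goes down about 8 mm from fully off to fully over.
- rocker2_end (a point): On the top of rocker 2, 14 mm from its pivot toward the raised end: the place to press. It goes down about 8 mm from fully off to fully over.
- rocker3_end (a point): On the top of rocker 3, 14 mm from its pivot toward the raised end: the place to press. It goes down about 8 mm from fully off to fully over.
- rocker4_end (a point): On the top of rocker 4, 14 mm from its pivot toward the raised end: the place to press. It goes down about 8 mm from fully off to fully over.
- stylus: Loose stylus, 50 g, 121 mm long, upright in its holder: steel shaft 8 mm thick with a blunt tip for the lower 55 mm, a black collar 26 mm in diameter and 6 mm thick, then a grey round handle 14 mm in diameter and 60 mm long. Origin at the tip, z along it toward the handle's end.
- stylus_tip (a point): The tip of the stylus, at its lower end.
- stylus_grip (a point): On the stylus axis in its handle, 95 mm above the tip: the place to grip.
- holder: Fixed black block, 50 by 50 by 64 mm high, in one of two places, with an upright bore in its middle, 12 mm wide, 60 mm deep, 3 mm bevel at the mouth. With the stylus fully in, its collar lies on the block's top and its tip is 9 mm above the bench. Origin at the centre of the underside.
- bore (a point): Centre of the bore's mouth, at the top of the holder, 64 mm above the bench.
- ipa_dispenser: Bystander: white bottle with a blue top, 56 mm in diameter, 130 mm high, in the place where the holder is not. Origin at the centre of the underside.
- flux_bottle: Bystander: small bottle, 25 mm in diameter, 60 mm high, behind the two plates. Origin at the centre of the underside.
- spool_grey: Bystander: solder spool, 54 by 46 by 44 mm, near the front edge of the bench. Origin at the centre of the underside.
Mind the look-alikes: they are no part of the job. What is shaped like the holder but blue or brown is not meant.

How it is judged:
By the outcome, as a careful person would: the job done as asked, in the order asked, and still so for the second after the job is handed in, with the robot touching nothing.
It also fails if it takes over 69 s, if anything falls off the work surface, if the arm or the gripper's body presses on something with over 40 N, if the wrist force passes 120 N, or if a joint passes its speed limit or range.

## Working session

There is one attempt and no reset: what is moved stays moved. The work goes in short steps, Python scripts to look and compute and a tool call to move; the robot and the scene stay as the last step left them, time stands still between calls to the robot, and variables do not carry over. Pictures are saved under pics/ and viewed, and the job is handed in when it is done.

Besides the shell and the picture viewer there is one more tool, called after ">>>" as name([rows], argument=value, ...), one row to a line, values as JSON. arm_command: Moves the arm, as the interface text tells. Its arguments: {"type":"object","properties":{"steps":{"type":"array"},"force":{"type":"number"}},"required":["steps"]}

```bash
ls -la; mkdir -p pics; python3 - <<'E'
from station import ctrl
import cv2,numpy as np
o=ctrl.get_obs()
for k,v in o.items(): print(k,v)
for n in("scene","top"):
    p=ctrl.get_image(n); cv2.imwrite(f"pics/{n}0.png",p["img"][:,:,::-1])
    print(n,p["camera_matrix"],p["world_from_camera"],[k for k in p if k!="img"], p.get("distortion"))
    for nm in ["plate","other_plate","fixture","stylus","holder","bore","wide_ear","narrow_ear","wide_slot","narrow_slot","stylus_grip","ipa_dispenser","rocker1_end","rocker2_end","rocker3_end","rocker4_end","flux_bottle","spool_grey"]:
        print(nm,ctrl.boxes_of(p,nm)[:4])
E
```

```text
total 12
drwxr-xr-x  3 agent agent 4096 Dec  7 03:02 .
drwxr-xr-x 23 root  root  4096 Dec  7 03:02 ..
drwxr-xr-x  2 agent agent 4096 Dec  7 03:02 pics
t 0.0
q [-1.37096879e+00  5.33476277e-02  1.61429615e+00 -6.00962168e-06
  1.47602299e+00 -1.18976412e-01]
dq [ 0.0005497  -0.00066567 -0.00056362  0.00189108  0.0009364  -0.00107998]
effort [ 4.54221595e-05 -3.93680656e+01 -3.70176995e+01 -1.01091005e-04
  6.92506816e-03  1.15312679e-05]
tool_pos [ 0.19578113 -0.5928803   0.23006747]
tool_rot [-0.32953798  2.05136697 -2.04706611]
contact_force [-0.04605533  0.42634859  0.7510914 ]
wrist_torque [0.04800753 0.00862316 0.01385033]
opening 0.08542846948933193
scene [[446.48749692   0.         316.58661255]
 [  0.         446.48749692 231.92294302]
 [  0.           0.           1.        ]] [[-0.77658803  0.45485989 -0.4359054   0.08332478]
 [-0.62971275 -0.53921762  0.55920141  0.49198836]
 [ 0.01931042  0.70876431  0.70518102  0.79064774]
 [ 0.          0.          0.          1.        ]] ['camera_matrix', 'world_from_camera', 'shot'] None
plate [{'position': [279.8, 269.1], 'confidence
[... 3193 characters left out ...]
_grip [{'position': [271.0, 337.4], 'confidence': 0.55}]
ipa_dispenser [{'position': [255.0, 234.6], 'confidence': 0.85}, {'position': [250.7, 410.3], 'confidence': 0.48}]
rocker1_end [{'position': [254.5, 402.4], 'confidence': 0.46}]
rocker2_end [{'position': [257.7, 396.3], 'confidence': 0.54}]
rocker3_end [{'position': [269.6, 336.0], 'confidence': 0.69}, {'position': [253.7, 406.7], 'confidence': 0.45}]
rocker4_end []
flux_bottle [{'position': [229.4, 396.1], 'confidence': 0.62}, {'position': [254.9, 393.7], 'confidence': 0.42}, {'position': [190.3, 244.4], 'confidence': 0.38}]
spool_grey [{'position': [288.0, 231.0], 'confidence': 0.59}, {'position': [271.4, 332.6], 'confidence': 0.18}]
```

View pics/scene0.png

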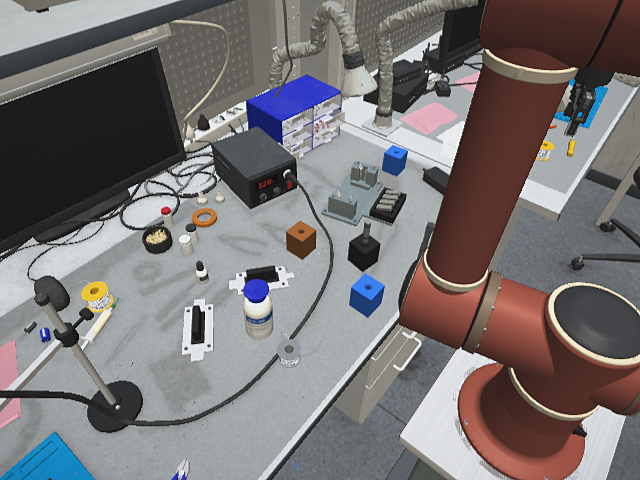

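View pics/top0.png

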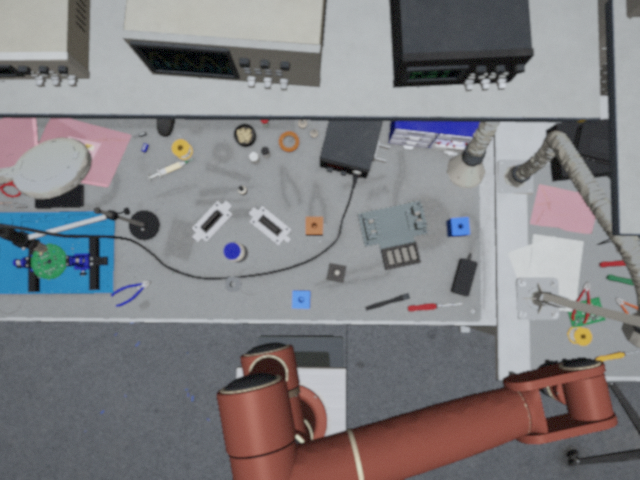

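```bash
python3 - <<'E'
import cv2
s=cv2.imread("pics/scene0.png");t=cv2.imread("pics/top0.png")
cv2.imwrite("pics/scene0a.png",cv2.resize(s[140:340,290:450],None,fx=3,fy=3,interpolation=cv2.INTER_CUBIC)[:600])
cv2.imwrite("pics/scene0b.png",cv2.resize(s[230:370,150:330],None,fx=4,fy=4,interpolation=cv2.INTER_CUBIC))
cv2.imwrite("pics/top0a.png",cv2.resize(t[170:320,300:500],None,fx=4,fy=4,interpolation=cv2.INTER_CUBIC))
cv2.imwrite("pics/top0b.png",cv2.resize(t[170:320,150:350],None,fx=4,fy=4,interpolation=cv2.INTER_CUBIC))
E
```

```text
(no output)
```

View crops.

Both plates lie left (scene 200,327 and 265,278). The fixture is at (360,200), with the black holder and stylus at (364,250). The blue and brown blocks are decoys.

View pics/scene0a.png

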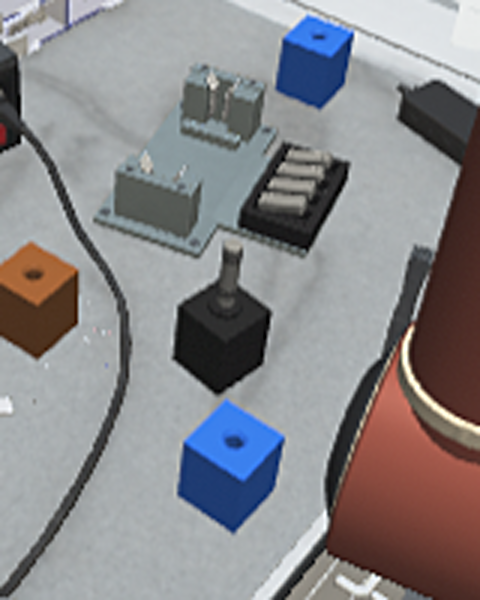

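View pics/scene0b.png

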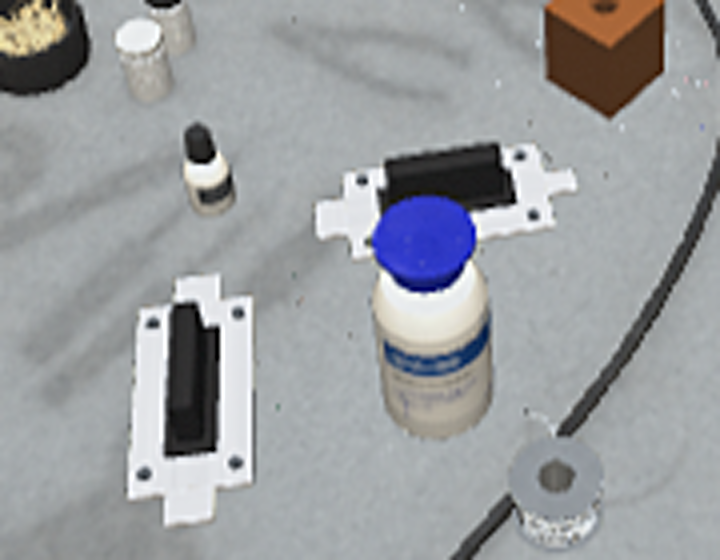

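View pics/top0a.png

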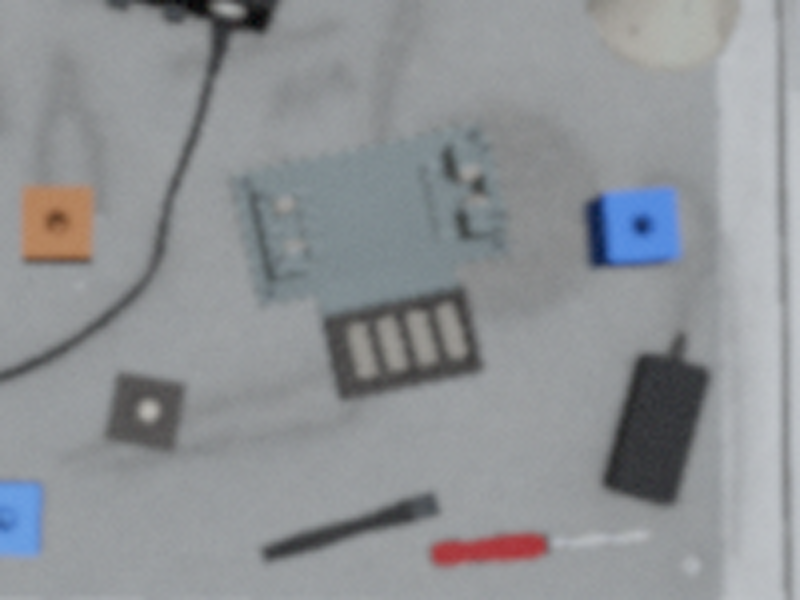

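View pics/top0b.png

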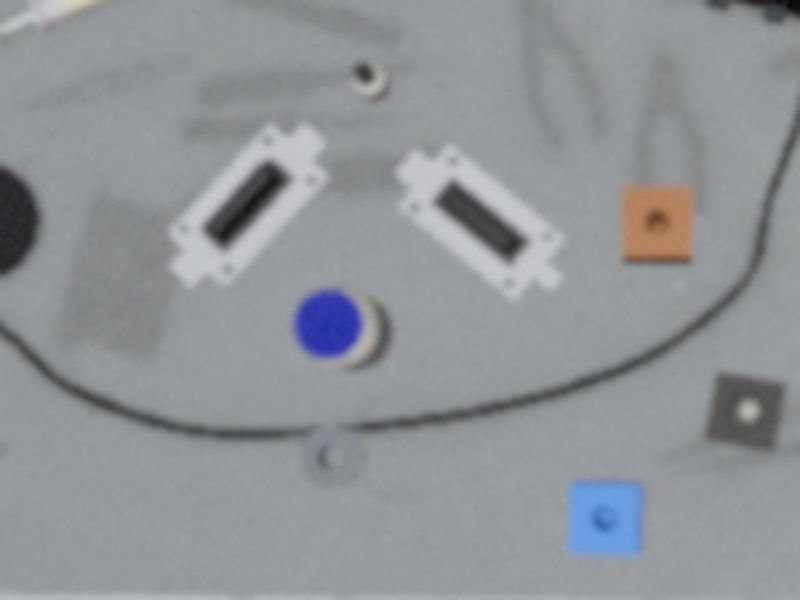

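```bash
cat > h.py <<'E'
import numpy as np, cv2
from station import ctrl
from scipy.optimize import least_squares
def proj(p,X):
    X=np.atleast_2d(np.asarray(X,float)); T=np.linalg.inv(p["world_from_camera"])
    c=X@T[:3,:3].T+T[:3,3]; K=p["camera_matrix"]
    u=K[0,0]*c[:,0]/-c[:,2]+K[0,2]; v=K[1,1]*(-c[:,1])/-c[:,2]+K[1,2]
    return np.stack([u,v],1)
def ray_z(p,uv,z):
    K=p["camera_matrix"];T=p["world_from_camera"];uv=np.atleast_2d(uv)
    d=np.stack([(uv[:,0]-K[0,2])/K[0,0],-(uv[:,1]-K[1,2])/K[1,1],-np.ones(len(uv))],1)@T[:3,:3].T
    o=T[:3,3]; return o+d*((z-o[2])/d[:,2])[:,None]
def tf(P,pts):
    x,y,a=P;c,s=np.cos(a),np.sin(a);pts=np.atleast_2d(np.asarray(pts,float))
    return np.stack([x+c*pts[:,0]-s*pts[:,1],y+s*pts[:,0]+c*pts[:,1],pts[:,2]],1)
def crop(p,r0,r1,c0,c1,f,name):
    im=cv2.resize(p["img"][r0:r1,c0:c1,::-1],None,fx=f,fy=f,interpolation=cv2.INTER_CUBIC)
    for c in range((c0+9)//10*10,c1,10):
        cv2.line(im,(int((c-c0+.5)*f),0),(int((c-c0+.5)*f),5),(0,0,255),1);cv2.putText(im,str(c),(int((c-c0)*f),15),0,.35,(0,0,255),1)
    for r in range((r0+9)//10*10,r1,10):
        cv2.line(im,(0,int((r-r0+.5)*f)),(5,int((r-r0+.5)*f)),(0,0,255),1);cv2.putText(im,str(r),(6,int((r-r0+.5)*f+4)),0,.35,(0,0,255),1)
    cv2.imwrite("pics/"+name,im);return im
def save(p,n): np.savez("pics/"+n+".npz",**p)
E
python3 - <<'E'
from h import *
t=ctrl.get_image("top");save(t,"T0");s=ctrl.get_image("scene");save(s,"S0")
for n,uv,z in [("plate",[270,225],.006),("fix",[393,228],.03),("panel",[401,256],.032),("stylus",[337,272],.1),("blue",[301.6,299],.064),("brown",[314,225],.064),("ipa",[233,251],.13)]:
    print(n,ray_z(t,uv,z).round(4))
crop(t,195,275,355,435,7.5,"t1.png");crop(s,150,240,320,420,6.5,"s1.png");crop(t,200,250,240,300,10,"t2.png")
E
```

```text
plate [[0.5687 0.0674 0.006 ]]
fix [[ 0.5603 -0.2935  0.03  ]]
panel [[ 0.4788 -0.3163  0.032 ]]
stylus [[ 0.4299 -0.1292  0.1   ]]
blue [[ 0.3535 -0.031   0.064 ]]
brown [[ 0.5635 -0.064   0.064 ]]
ipa [[0.4837 0.1536 0.13  ]]
```

View pics/t1.png

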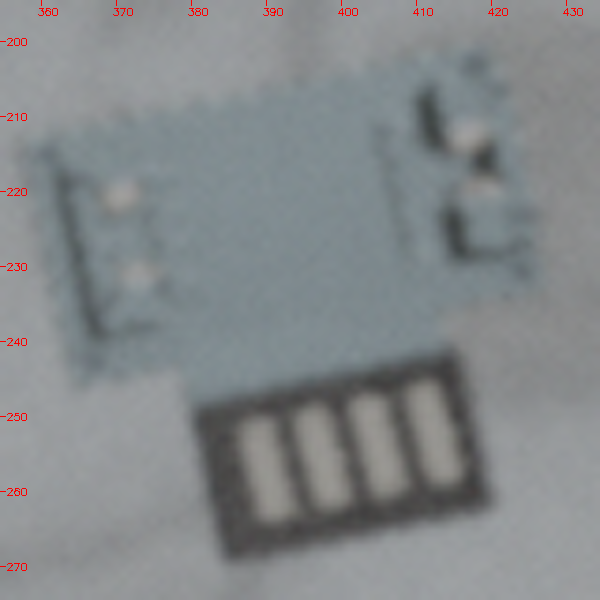

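View pics/s1.png

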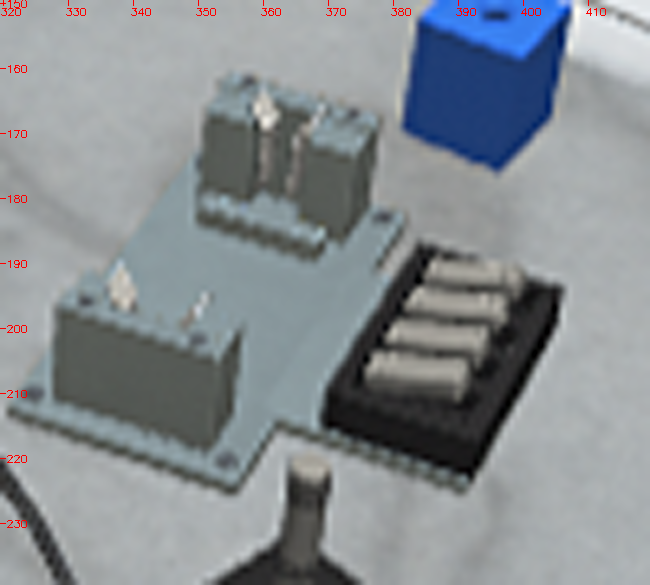

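View pics/t2.png

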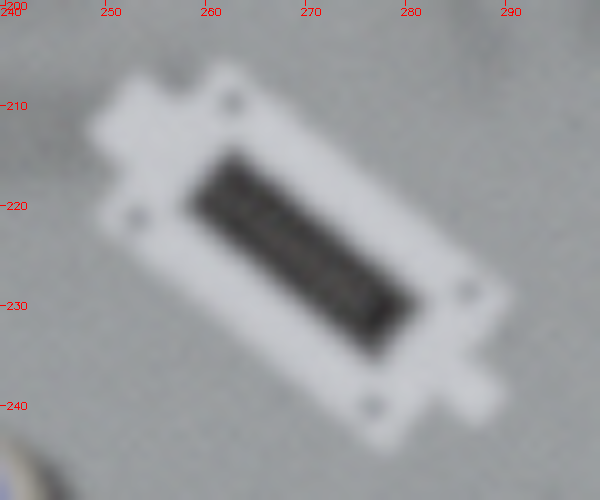

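```bash
cat > fit.py <<'E'
from h import *
from scipy.optimize import minimize
def load(n):
    d=np.load("pics/"+n+".npz");return {k:d[k] for k in d}
SS=8
def alpha(p,poly,roi,sig):
    r0,r1,c0,c1=roi; uv=proj(p,poly)
    q=(uv-[c0,r0]+.5)*SS-.5
    m=np.zeros(((r1-r0)*SS,(c1-c0)*SS),np.uint8)
    cv2.fillPoly(m,[np.round(q*16).astype(np.int32)],255,shift=4)
    a=cv2.resize(m,(c1-c0,r1-r0),interpolation=cv2.INTER_AREA).astype(float)/255
    return cv2.GaussianBlur(a,(0,0),sig) if sig>0 else a
def fit(views,polyf,P0,ign=None,chan=None,free=3):
    # views: list (pic,roi,sig); polyf(P)->list of world polys (layers)
    def cost(P,ret=False):
        tot=0
        for p,roi,sig in views:
            r0,r1,c0,c1=roi; im=p["img"][r0:r1,c0:c1].astype(float)
            A=[np.ones((r1-r0,c1-c0))]+[alpha(p,q,roi,sig) for q in polyf(P)]
            w=np.ones((r1-r0,c1-c0))
            if ign is not None:
                for q in ign(P): w*=1-np.clip(alpha(p,q,roi,1.0)*3,0,1)
            A=np.stack([a.ravel() for a in A],1)*w.ravel()[:,None]
            b=im.reshape(-1,3)*w.ravel()[:,None]
            x=np.linalg.lstsq(A,b,rcond=None)[0]
            tot+=np.mean((A@x-b)**2)
        return tot
    s=np.array([.004,.004,.05]); best=None
    for k in range(3):
        r=minimize(lambda d:cost(P0+d*s),np.zeros(3),method="Nelder-Mead",options=dict(initial_simplex=np.array([[0,0,0],[1,0,0],[0,1,0],[0,0,1.]])*(1 if k%2==0 else -1),xatol=.005,fatol=1e-4,maxiter=300))
        P0=P0+r.x*s
    return P0,r.fun
wid=lambda w0,z:None
def plate_poly(wp,wn,z=.006):
    a=[[-.03,-.056],[-wn/2,-.056],[-wn/2,-.073],[wn/2,-.073],[wn/2,-.056],[.03,-.056],[.03,.056],[wp/2,.056],[wp/2,.073],[-wp/2,.073],[-wp/2,.056],[-.03,.056]]
    return np.array([b+[z] for b in a])
def rect(x0,x1,y0,y1,z): return np.array([[x0,y0,z],[x1,y0,z],[x1,y1,z],[x0,y1,z]])
E
cat > run1.py <<'E'
from fit import *
t=load("T0");s=load("S0")
ign=lambda P:[tf(P,rect(-.016,.016,-.037,.037,.01)),tf(P,rect(-.009,.009,-.035,.035,.042))]
pp=plate_poly(.024,.014)
for sig in(.8,1.2,1.6):
    P,f=fit([(t,(198,250,240,300),sig)],lambda P:[tf(P,pp)],np.array([.568,.068,1.0]),ign); print("plate top",sig,P.round(4),round(f,2))
Pt=P
Pr,f=fit([(t,(198,250,240,300),1.2)],lambda P:[tf(P,pp)],P+[0,0,np.pi],ign);print("reversed",Pr.round(4),f)
P,f=fit([(s,(258,300,225,300),.6)],lambda P:[tf(P,pp)],P,lambda P:ign(P)+[ray_z(s,[[240,275],[275,275],[275,300],[240,300]],.006)]);print("plate scene",P.round(4),f)
# panel: four black
pan=rect(-.131,-.067,-.052,.052,.032)
rk=lambda P:[tf(P,rect(-.099-.024,-.099+.024,y-.009,y+.009,.036)) for y in(.033,.011,-.011,-.033)]
for sig in(.8,1.2,1.6):
  F,f=fit([(t,(234,275,372,428),sig)],lambda P:[tf(P,pan),tf(P,rect(-.067,-.05,-.052,.052,.012))],np.array([.575,-.292,.22]),rk);print("fix by panel top",F.round(4),f)
# panel with base plate too
base=rect(-.05,.05,-.095,.095,.010)
up=lambda P:[tf(P,rect(-.045,.045,a-.016,a+.016,z)) for a in(.0725,-.0725) for z in(.01,.03,.062)]
F2,f=fit([(t,(195,275,350,432),1.2)],lambda P:[tf(P,base),tf(P,pan)],F,lambda P:rk(P)+up(P));print("base+panel top",F2.round(4),f)
for n,p,R in(("top",t,(195,275,355,435,7.5)),("scene",s,(150,240,320,420,6.5))):
    im=crop(p,*R,"x.png")
    r0,r1,c0,c1,k=R
    for q,col in [(pan,(0,255,0)),(base,(0,255,255))]+[(rect(-.05,.05,a,b,.062),(255,0,255)) for a,b in((.059,.086),(-.086,-.059))]+[(rect(-x,x,a,b,.062),(255,255,0)) for x,a,b in((.012,.059,.076),(.007,-.076,-.059))]:
        cv2.polylines(im,[np.round((proj(p,tf(F2,q))-[c0,r0]+.5)*k).astype(int)],True,col,1)
    cv2.imwrite(f"pics/ov_{n}.png",im)
E
python3 run1.py
```

```text
plate top 0.8 [0.5688 0.0682 2.473 ] 39.67
plate top 1.2 [0.5688 0.0678 2.4731] 38.39
plate top 1.6 [0.5687 0.068  2.4694] 38.84
reversed [0.5679 0.0671 5.6076] 32.91486902217137
plate scene [0.5678 0.0668 2.4749] 176.6829757173373
fix by panel top [ 0.5772 -0.2908  0.2294] 57.889551130731064
fix by panel top [ 0.5777 -0.2914  0.2254] 58.43465010504205
fix by panel top [ 0.5779 -0.292   0.2201] 64.57025431905306
base+panel top [ 0.5778 -0.293   0.2109] 33.997645626176286
```

```bash
cat > run2.py <<'E'
from fit import *
t=load("T0");s=load("S0")
ign=lambda P:[tf(P,rect(-.016,.016,-.037,.037,.01)),tf(P,rect(-.009,.009,-.035,.035,.042))]
pp=plate_poly(.024,.014); P=np.array([.568,.067,-.675])
P,f=fit([(t,(198,250,240,300),1.2)],lambda P:[tf(P,pp)],P,ign);print("plate top",P.round(4),f)
Ps,f=fit([(s,(258,300,225,300),.6)],lambda P:[tf(P,pp)],P,lambda P:ign(P)+[ray_z(s,[[235,270],[278,270],[278,303],[235,303]],.006)]);print("plate scene",Ps.round(4),f)
pan=rect(-.131,-.067,-.052,.052,.032)
base=rect(-.05,.05,-.095,.095,.010)
F=np.array([.5778,-.293,.2109])
# scene: whole fixture outline incl sides approximated: fit by base + panel top, ignoring uprights and panel sides
rk=lambda P:[tf(P,rect(-.125,-.073,y-.010,y+.010,z)) for y in(.033,.011,-.011,-.033) for z in(.034,.042)]
up=lambda P:[tf(P,rect(-.05,.05,a-.02,a+.016,z)) for a in(.0725,) for z in(.012,.04,.062)]+[tf(P,rect(-.05,.05,a-.016,a+.026,z)) for a in(-.0725,) for z in(.012,.022,.04,.062)]
Fs,f=fit([(s,(180,225,350,412),.6)],lambda P:[tf(P,pan)],F,lambda P:rk(P)+[tf(P,rect(-.131,-.05,-.052,.052,.01))*0+0 if 0 else tf(P,rect(-.15,-.131,-.052,.052,.02)),]);print("fix scene panel",Fs.round(4),f)
for n,p,R,Q in(("top",t,(195,275,355,435,7.5),(198,250,240,300,10)),("scene",s,(150,240,320,420,6.5),(258,310,225,300,8))):
    im=crop(p,*R,"x.png")
    r0,r1,c0,c1,k=R
    for q,col in [(pan,(0,255,0)),(base,(0,255,255))]+[(rect(-.05,.05,a,b,.062),(255,0,255)) for a,b in((.059,.086),(-.086,-.059))]+[(rect(-x,x,a,b,.062),(255,255,0)) for x,a,b in((.012,.059,.076),(.007,-.076,-.059))]:
        cv2.polylines(im,[np.round((proj(p,tf(F,q))-[c0,r0]+.5)*k).astype(int)],True,col,1)
    cv2.imwrite(f"pics/ov_{n}.png",im)
    im=crop(p,*Q,"x.png")
    r0,r1,c0,c1,k=Q
    for q,col in [(pp,(0,255,0)),(rect(-.007,.007,-.032,.032,.042),(255,0,255))]:
        cv2.polylines(im,[np.round((proj(p,tf(P,q))-[c0,r0]+.5)*k).astype(int)],True,col,1)
    cv2.imwrite(f"pics/ovp_{n}.png",im)
E
python3 run2.py
python3 -c "
import cv2,numpy as np
a=cv2.imread('pics/ov_top.png');b=cv2.imread('pics/ovp_top.png');print(a.shape,b.shape)
c=cv2.imread('pics/ov_scene.png');d=cv2.imread('pics/ovp_scene.png');print(c.shape,d.shape)"
```

```text
plate top [ 0.5679  0.067  -0.6759] 32.91501781372188
plate scene [ 0.5678  0.0668 -0.6673] 114.9490828778545
fix scene panel [ 0.5698 -0.2766  0.2238] 665.9995220043606
(600, 600, 3) (520, 600, 3)
(585, 650, 3) (416, 600, 3)
```

View pics/ov_top.png

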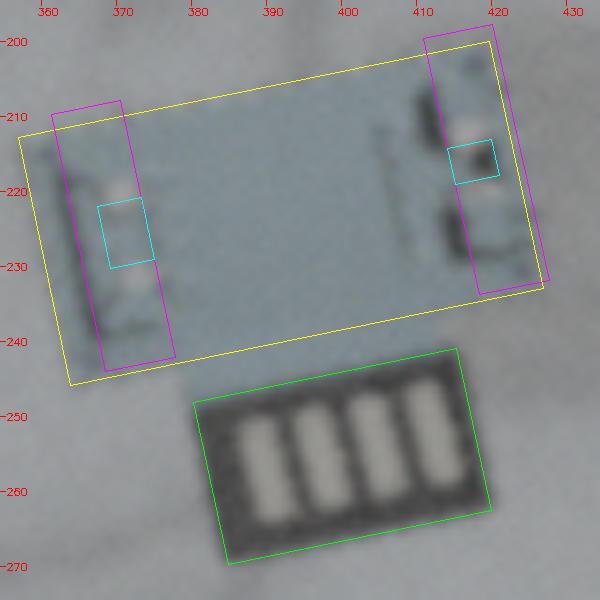

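View pics/ov_scene.png

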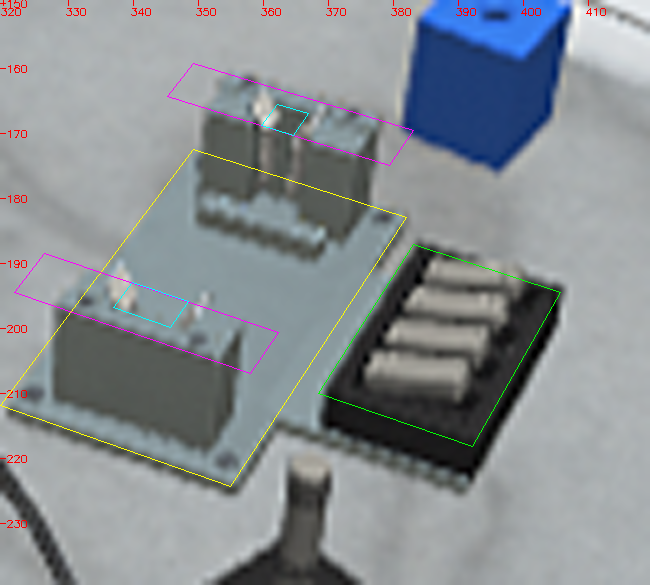

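View pics/ovp_top.png

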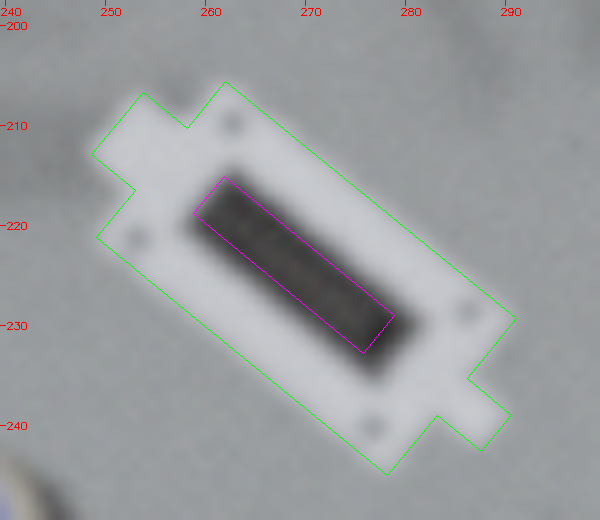

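View pics/ovp_scene.png

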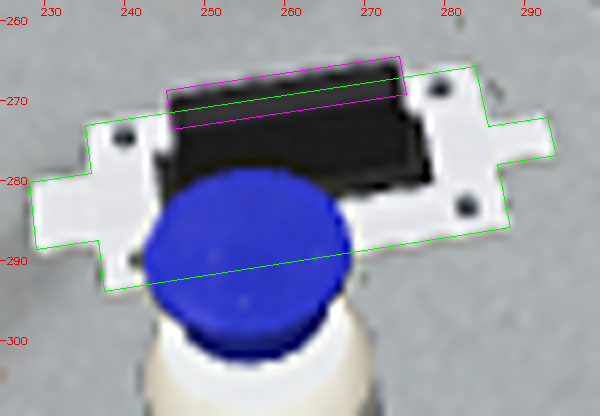

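```bash
cat > mv.py <<'E'
from h import *
from scipy.spatial.transform import Rotation as Ro
def goal(yaw):
    # tool y down, tool z at world heading yaw
    z=np.array([np.cos(yaw),np.sin(yaw),0]);y=np.array([0,0,-1.]);x=np.cross(y,z)
    return Ro.from_matrix(np.stack([x,y,z],1))
def rel(pos,yaw,verbose=True):
    o=ctrl.get_obs();R=Ro.from_rotvec(o["tool_rot"])
    d=R.inv().apply(np.array(pos)-o["tool_pos"]);rv=np.degrees((R.inv()*goal(yaw)).as_rotvec())
    m=R.as_matrix()
    print("t",round(o["t"],2),"pos",o["tool_pos"].round(4),"yaw",round(float(np.arctan2(m[1,2],m[0,2])),4),"tilt",(m[:,1]).round(4),"q",o["q"].round(3),"F",o["contact_force"].round(2),"op",round(o["opening"],4))
    print("shift",d.round(4).tolist(),"turn",rv.round(2).tolist())
E
python3 - <<'E'
from mv import *
rel((.568,.067,.23),-.672); rel((.568,.067,.23),-.672+np.pi)
E
```

```text
t 2.0 pos [ 0.1959 -0.5935  0.2313] yaw -1.2521 tilt [-0.  0. -1.] q [-1.371  0.053  1.613 -0.     1.476 -0.119] F [0.76 0.44 0.59] op 0.0854
shift [-0.5604, 0.0013, -0.5106] turn [0.0, -33.23, 0.0]
t 2.0 pos [ 0.1959 -0.5935  0.2313] yaw -1.2521 tilt [-0.  0. -1.] q [-1.371  0.053  1.613 -0.     1.476 -0.119] F [0.76 0.44 0.59] op 0.0854
shift [-0.5604, 0.0013, -0.5106] turn [-0.0, 146.77, 0.0]
```

>>> arm_command([
  [[-0.56,0.0,-0.51],[0,-33.2,0],0.6],
  [[-0.56,0.0,-0.51],[0,-33.2,0],0.6],
  [[-0.56,0.0,-0.51],[0,-33.2,0],0.6],
  [[-0.56,0.0,-0.51],[0,-33.2,0],0.6],
  [[-0.56,0.0,-0.51],[0,-33.2,0],0.6],
])

```text
t: 2.5
tool_pos: [0.3192, -0.374, 0.2314]
tool_rot: [-0.813, 1.683, -1.685]
contact_force: [1.2, -0.7, -0.2]
opening: 0.0514
```

```bash
python3 - <<'E'
from mv import *
rel((.568,.067,.20),-.672)
E
```

```text
t 2.5 pos [ 0.3192 -0.374   0.2314] yaw -0.6711 tilt [ 5.e-04 -4.e-04 -1.e+00] q [-1.016 -0.275  1.915  0.     1.501 -0.345] F [ 1.22 -0.7  -0.23] op 0.0514
shift [-0.5001, 0.0314, -0.0795] turn [-0.04, 0.05, 0.0]
```

>>> arm_command([
  [[-0.5,0.03,-0.08],[0,0,0],0.6],
  [[-0.5,0.03,-0.08],[0,0,0],0.6],
  [[-0.5,0.03,-0.08],[0,0,0],0.6],
  [[-0.5,0.03,-0.08],[0,0,0],0.6],
  [[-0.5,0.03,-0.08],[0,0,0],0.6],
])

```text
t: 3.0
tool_pos: [0.4416, -0.1562, 0.2169]
tool_rot: [-0.812, 1.682, -1.685]
contact_force: [0.5, -0.4, 0.1]
opening: 0.0515
```

>>> arm_command([
  [[-0.26,0.015,-0.04],[0,0,0],0.6],
  [[-0.26,0.015,-0.04],[0,0,0],0.6],
  [[-0.26,0.015,-0.04],[0,0,0],0.6],
  [[-0.26,0.015,-0.04],[0,0,0],0.6],
  [[-0.26,0.015,-0.04],[0,0,0],0.6],
])

```text
t: 3.5
tool_pos: [0.5652, 0.0609, 0.2029]
tool_rot: [-0.812, 1.681, -1.686]
contact_force: [1.0, -1.1, 0.9]
opening: 0.051
```

```bash
python3 - <<'E'
from mv import *
rel((.568,.067,.08),-.672)
E
```

```text
t 3.5 pos [0.5652 0.0609 0.2029] yaw -0.6709 tilt [ 0.0025 -0.0014 -1.    ] q [-2.300e-02 -6.400e-02  1.777e+00 -1.000e-03  1.426e+00  6.480e-01] F [ 0.97 -1.06  0.88] op 0.051
shift [-0.0065, 0.1229, -0.0019] turn [-0.16, 0.06, -0.03]
```

>>> arm_command([
  [[-0.006,0.05,-0.002],[0,0,0],0.6],
  [[-0.006,0.09,-0.002],[0,0,0],0.6],
  [[-0.006,0.122,-0.002],[0,0,0],0.6],
  [[-0.006,0.122,-0.002],[0,0,0],0.6],
])

```text
t: 3.9
tool_pos: [0.5632, 0.067, 0.075]
tool_rot: [-0.823, 1.689, -1.683]
contact_force: [-0.6, -0.6, -0.4]
opening: 0.0515
```

```bash
python3 - <<'E'
from mv import *
rel((.568,.067,.016),-.672)
s=ctrl.get_image("scene");crop(s,215,315,210,320,7,"s2.png")
E
```

```text
t 3.9 pos [0.5632 0.067  0.075 ] yaw -0.6704 tilt [-0.0088 -0.0012 -1.    ] q [-1.200e-02  7.100e-02  1.868e+00 -1.000e-03  1.211e+00  6.590e-01] F [-0.63 -0.63 -0.44] op 0.0515
shift [-0.0033, 0.059, 0.0042] turn [0.35, 0.09, 0.37]
```

View pics/s2.png

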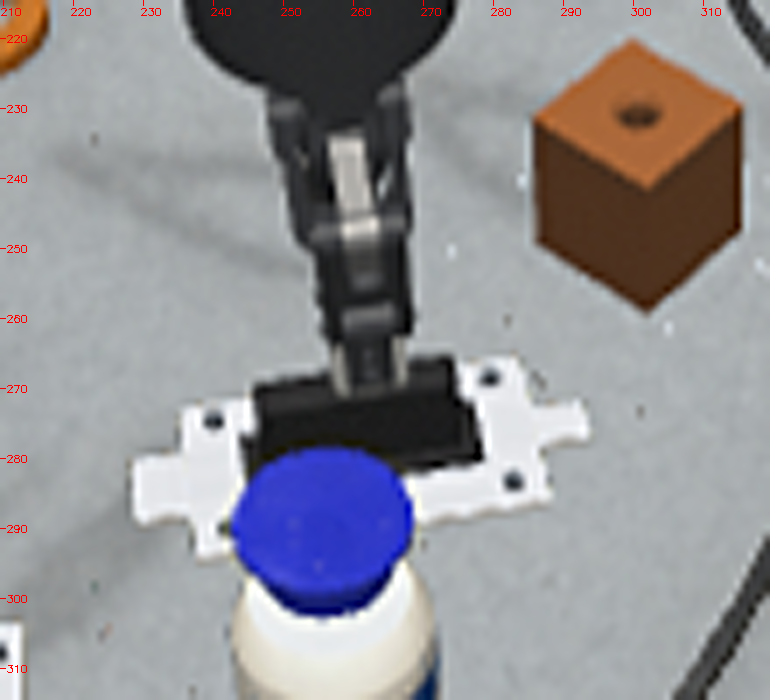

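The fingers straddle the bar's line (around 262,268), so I'll descend and grip.

>>> arm_command([
  [[-0.003,0.02,0.004],[0.35,0.1,0.35],0.6],
  [[-0.003,0.04,0.004],[0.35,0.1,0.35],0.6],
  [[-0.003,0.059,0.004],[0.35,0.1,0.35],0.6],
  [[-0.003,0.059,0.004],[0.35,0.1,0.35],0.6],
])

```text
t: 4.35
tool_pos: [0.5702, 0.0664, 0.0196]
tool_rot: [-0.808, 1.682, -1.686]
contact_force: [-1.0, -0.2, -0.6]
opening: 0.0513
```

```bash
python3 - <<'E'
from mv import *
rel((.568,.067,.016),-.672)
E
```

```text
t 4.35 pos [0.5702 0.0664 0.0196] yaw -0.6729 tilt [ 4.5e-03 -3.0e-04 -1.0e+00] q [-0.014  0.157  1.881 -0.     1.099  0.659] F [-0.97 -0.19 -0.55] op 0.0513
shift [0.0009, 0.0036, -0.0022] turn [-0.21, -0.05, -0.15]
```

>>> arm_command([
  [[0.001,0.003,-0.002],[-0.2,0,-0.1],0.6],
  [[0.001,0.003,-0.002],[-0.2,0,-0.1],0.3],
  [[0.001,0.003,-0.002],[-0.2,0,-0.1],0.0],
  [[0.001,0.003,-0.002],[-0.2,0,-0.1],0.0],
  [[0.001,0.003,-0.002],[-0.2,0,-0.1],0.0],
], force=80)

```text
t: 4.85
tool_pos: [0.5693, 0.0669, 0.0183]
tool_rot: [-0.809, 1.683, -1.685]
contact_force: [0.0, 0.2, 6.1]
opening: 0.0124
```

>>> arm_command([
  [[0,0,0],[0,0,0],0.0],
  [[0,0,0],[0,0,0],0.0],
])

```text
t: 5.05
tool_pos: [0.5693, 0.0669, 0.0184]
tool_rot: [-0.808, 1.683, -1.685]
contact_force: [0.4, 0.4, 1.3]
opening: 0.0125
```

```bash
python3 - <<'E'
from mv import *
rel((.568,.067,.20),-.672)
E
```

```text
t 5.05 pos [0.5693 0.0669 0.0184] yaw -0.6728 tilt [ 3.3e-03  5.0e-04 -1.0e+00] q [-1.300e-02  1.570e-01  1.883e+00  1.000e-03  1.098e+00  6.590e-01] F [0.38 0.4  1.29] op 0.0125
shift [0.0003, -0.1816, -0.0007] turn [-0.13, -0.05, -0.14]
```

>>> arm_command([
  [[0,-0.04,0],[0,0,0],0.0],
  [[0,-0.09,0],[0,0,0],0.0],
  [[0,-0.14,0],[0,0,0],0.0],
  [[0,-0.18,0],[0,0,0],0.0],
])

```text
t: 5.45
tool_pos: [0.5688, 0.0668, 0.2007]
tool_rot: [-0.807, 1.682, -1.685]
contact_force: [0.1, -0.4, -1.2]
opening: 0.0124
```

```bash
python3 - <<'E'
from mv import *
rel((.578,-.292,.18),.211)
s=ctrl.get_image("scene");crop(s,180,310,200,330,6,"s3.png")
E
```

```text
t 5.45 pos [0.5688 0.0668 0.2007] yaw -0.6728 tilt [ 4.6e-03  5.0e-04 -1.0e+00] q [-1.300e-02 -5.400e-02  1.771e+00  1.000e-03  1.420e+00  6.590e-01] F [ 0.13 -0.43 -1.24] op 0.0124
shift [0.2749, 0.0206, 0.2307] turn [-0.26, -50.64, -0.09]
```

View pics/s3.png

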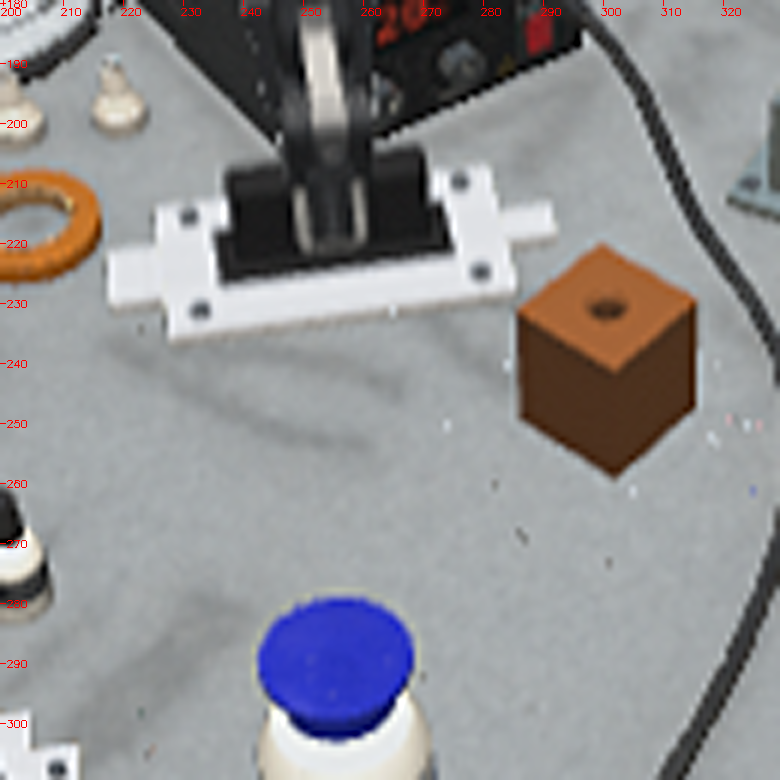

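The plate is held squarely (wide ear at 217,224, narrow ear at 285,219). Next I'll carry it to the fixture.

>>> arm_command([
  [[0.275,0.02,0.231],[-0.25,-50.6,0],0.0],
  [[0.275,0.02,0.231],[-0.25,-50.6,0],0.0],
  [[0.275,0.02,0.231],[-0.25,-50.6,0],0.0],
  [[0.275,0.02,0.231],[-0.25,-50.6,0],0.0],
  [[0.275,0.02,0.231],[-0.25,-50.6,0],0.0],
])

```text
t: 6.0
tool_pos: [0.5771, -0.1691, 0.1909]
tool_rot: [-1.219, 1.175, -1.185]
contact_force: [0.9, 0.0, -1.8]
opening: 0.0126
```

```bash
python3 - <<'E'
from mv import *
rel((.578,-.292,.15),.211)
E
```

```text
t 6.0 pos [ 0.5771 -0.1691  0.1909] yaw 0.0374 tilt [ 0.0093  0.0013 -1.    ] q [-0.411  0.019  1.715  0.005  1.399 -0.449] F [ 0.94  0.03 -1.8 ] op 0.0126
shift [0.1229, 0.0407, -0.0041] turn [-0.54, -9.95, -0.01]
```

>>> arm_command([
  [[0.123,0.02,-0.004],[-0.5,-10,0],0.0],
  [[0.123,0.03,-0.004],[-0.5,-10,0],0.0],
  [[0.123,0.04,-0.004],[-0.5,-10,0],0.0],
  [[0.123,0.04,-0.004],[-0.5,-10,0],0.0],
  [[0.123,0.04,-0.004],[-0.5,-10,0],0.0],
])

```text
t: 6.5
tool_pos: [0.577, -0.2918, 0.1486]
tool_rot: [-1.301, 1.055, -1.05]
contact_force: [0.5, -1.0, -1.8]
opening: 0.0125
```

```bash
cat > ov.py <<'E'
from mv import *
from fit import *
def overlay(n,tag,roi,k,F=np.array([.578,-.293,.211]),plate=None,off=.018):
    o=ctrl.get_obs();p=ctrl.get_image(n);save(p,tag);r0,r1,c0,c1=roi
    im=crop(p,r0,r1,c0,c1,k,"x.png")
    dr=lambda q,col:cv2.polylines(im,[np.round((proj(p,q)-[c0,r0]+.5)*k).astype(int)],True,col,1)
    dr(tf(F,rect(-.131,-.067,-.052,.052,.032)),(0,255,0)); dr(tf(F,rect(-.05,.05,-.095,.095,.01)),(0,255,255))
    if plate is not None: dr(plate,(255,0,255))
    cv2.imwrite("pics/"+tag+".png",im); return p,o
def held(o,dy=-.0007,off=.018,top=.006):
    R=Ro.from_rotvec(o["tool_rot"]).as_matrix(); a=plate_poly(.024,.014,0)
    # plate x = tool z, plate z = -tool y, plate y = z cross x
    X=R[:,2];Z=-R[:,1];Y=np.cross(Z,X)
    return o["tool_pos"]+Y*dy-Z*off+a[:,:1]*X+a[:,1:2]*Y+Z*top
E
python3 - <<'E'
from ov import *
rel((.578,-.292,.15),.211)
o=ctrl.get_obs()
overlay("top","t4",(185,275,345,440),7,plate=held(o)); overlay("scene","s4",(130,235,310,420),6,plate=held(o))
E
```

```text
t 6.5 pos [ 0.577  -0.2918  0.1486] yaw 0.2106 tilt [-0.0022  0.0027 -1.    ] q [-5.840e-01  1.660e-01  1.632e+00  1.000e-03  1.347e+00 -7.950e-01] F [ 0.48 -1.03 -1.82] op 0.0125
shift [0.0004, -0.0014, 0.001] turn [0.09, -0.02, -0.18]
```

View pics/t4.png

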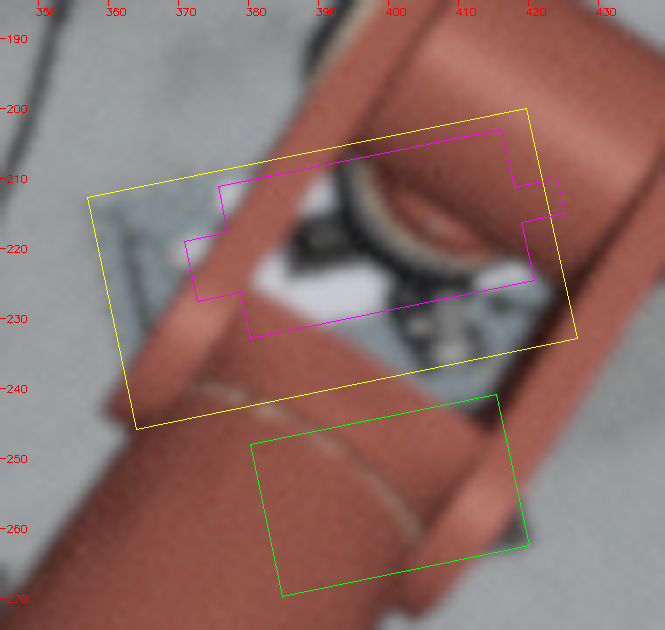

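View pics/s4.png

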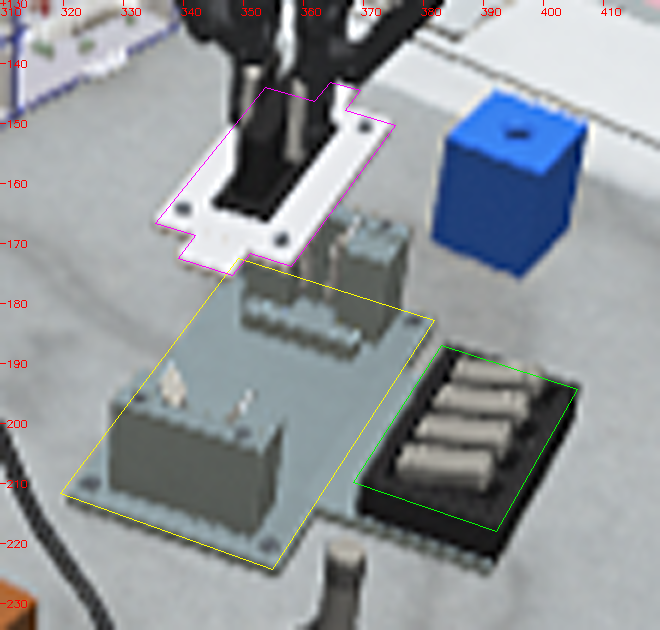

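Predicted plate outline matches the picture (scene around 340,170). I'll descend to just above the leaves and check the alignment there.

>>> arm_command([
  [[0,0.03,0.001],[0,0,-0.2],0.0],
  [[0,0.052,0.001],[0,0,-0.2],0.0],
  [[0,0.052,0.001],[0,0,-0.2],0.0],
])

```text
t: 6.9
tool_pos: [0.5775, -0.2879, 0.0954]
tool_rot: [-1.305, 1.053, -1.047]
contact_force: [-0.6, 1.4, -2.8]
opening: 0.0122
```

```bash
python3 - <<'E'
from ov import *
rel((.578,-.292,.085),.211)
o=ctrl.get_obs()
overlay("scene","s5",(140,240,315,415),6,plate=held(o))
E
```

```text
t 6.9 pos [ 0.5775 -0.2879  0.0954] yaw 0.2148 tilt [-0.004  0.001 -1.   ] q [-5.770e-01  2.170e-01  1.668e+00 -1.000e-03  1.260e+00 -7.920e-01] F [-0.6  1.4 -2.8] op 0.0122
shift [0.0041, 0.0104, -0.0003] turn [0.21, 0.22, -0.1]
```

View pics/s5.png

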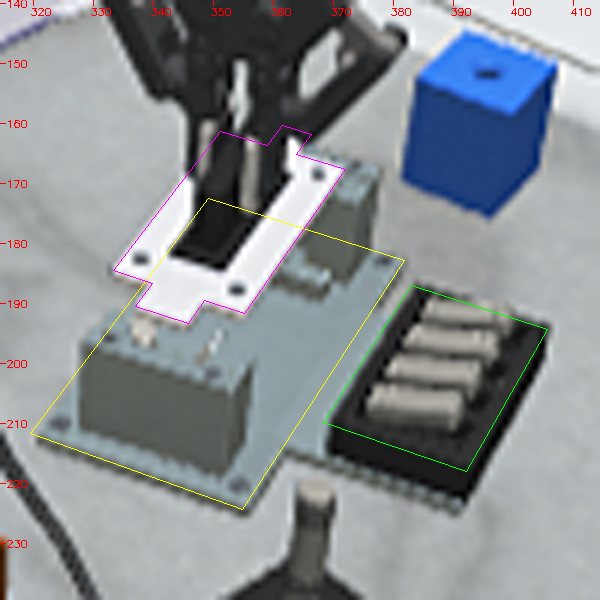

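>>> arm_command([
  [[0.004,0,0],[0.2,0.2,-0.1],0.0],
  [[0.004,0,0],[0.2,0.2,-0.1],0.0],
  [[0.004,0,0],[0.2,0.2,-0.1],0.0],
])

```text
t: 7.25
tool_pos: [0.5804, -0.2933, 0.0995]
tool_rot: [-1.301, 1.047, -1.057]
contact_force: [-0.3, 0.3, -1.8]
opening: 0.0122
```

```bash
python3 - <<'E'
from ov import *
rel((.578,-.292,.085),.211)
E
```

```text
t 7.25 pos [ 0.5804 -0.2933  0.0995] yaw 0.2112 tilt [ 0.0052 -0.0035 -1.    ] q [-0.582  0.217  1.661 -0.     1.258 -0.793] F [-0.27  0.28 -1.81] op 0.0122
shift [-0.0019, 0.0145, -0.0021] turn [-0.25, 0.01, 0.26]
```

```bash
python3 - <<'E'
from ov import *
for i in range(3):
    rel((.578,-.292,.085),.211)
    s=ctrl.get_image("scene")
E
```

```text
t 7.25 pos [ 0.5804 -0.2933  0.0995] yaw 0.2112 tilt [ 0.0052 -0.0035 -1.    ] q [-0.582  0.217  1.661 -0.     1.258 -0.793] F [-0.27  0.28 -1.81] op 0.0122
shift [-0.0019, 0.0145, -0.0021] turn [-0.25, 0.01, 0.26]
t 7.3 pos [ 0.5802 -0.2932  0.0991] yaw 0.2111 tilt [ 0.0046 -0.0031 -1.    ] q [-0.582  0.217  1.661 -0.     1.258 -0.793] F [ 0.07 -0.36 -2.14] op 0.0124
shift [-0.0017, 0.0141, -0.0019] turn [-0.22, 0.01, 0.23]
t 7.35 pos [ 0.58   -0.2931  0.0988] yaw 0.2111 tilt [ 0.0042 -0.0029 -1.    ] q [-0.582  0.217  1.661 -0.     1.258 -0.793] F [ 0.91 -0.45 -2.07] op 0.0125
shift [-0.0016, 0.0137, -0.0017] turn [-0.2, 0.01, 0.21]
```

>>> arm_command([
  [[-0.0015,0.004,-0.002],[-0.2,0,0.2],0.0],
  [[-0.0015,0.007,-0.002],[-0.2,0,0.2],0.0],
  [[-0.0015,0.01,-0.002],[-0.2,0,0.2],0.0],
  [[-0.0015,0.01,-0.002],[-0.2,0,0.2],0.0],
  [[-0.0015,0.01,-0.002],[-0.2,0,0.2],0.0],
])

```text
t: 7.9
tool_pos: [0.5774, -0.2919, 0.0881]
tool_rot: [-1.302, 1.053, -1.052]
contact_force: [0.3, -0.1, -2.8]
opening: 0.0127
```

```bash
python3 - <<'E'
from ov import *
rel((.578,-.292,.060),.211)
o=ctrl.get_obs()
overlay("scene","s6",(140,240,315,415),6,plate=held(o))
E
```

```text
t 7.9 pos [ 0.5774 -0.2919  0.0881] yaw 0.211 tilt [-9.e-04  4.e-04 -1.e+00] q [-0.583  0.227  1.67  -0.     1.246 -0.794] F [ 0.25 -0.07 -2.77] op 0.0127
shift [0.0002, 0.0281, 0.0006] turn [0.04, 0.0, -0.03]
```

View pics/s6.png

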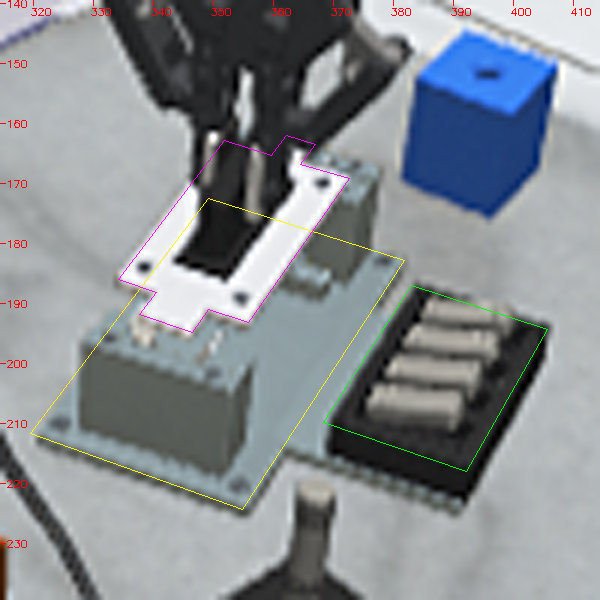

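>>> arm_command([
  [[0,0.004,0.0005],[0,0,0],0.0],
  [[0,0.008,0.0005],[0,0,0],0.0],
  [[0,0.012,0.0005],[0,0,0],0.0],
  [[0,0.015,0.0005],[0,0,0],0.0],
  [[0,0.015,0.0005],[0,0,0],0.0],
])

```text
t: 8.45
tool_pos: [0.5769, -0.2928, 0.0748]
tool_rot: [-1.305, 1.055, -1.05]
contact_force: [-7.0, 0.3, 8.2]
opening: 0.0126
```

```bash
python3 - <<'E'
from ov import *
rel((.578,-.292,.040),.211)
print(ctrl.get_obs()["wrist_torque"])
E
```

```text
t 8.45 pos [ 0.5769 -0.2928  0.0748] yaw 0.2117 tilt [-0.0042 -0.001  -1.    ] q [-0.583  0.243  1.675 -0.003  1.226 -0.794] F [-6.95  0.3   8.22] op 0.0126
shift [-0.0006, 0.0348, 0.0014] turn [0.25, 0.04, 0.01]
[0.07246001 1.4861825  0.20078012]
```

>>> arm_command([
  [[0,0.004,-0.0015],[0.2,0,0],0.0],
  [[0,0.008,-0.0015],[0.2,0,0],0.0],
  [[0,0.012,-0.0015],[0.2,0,0],0.0],
  [[0,0.015,-0.0015],[0.2,0,0],0.0],
  [[0,0.015,-0.0015],[0.2,0,0],0.0],
])

```text
t: 8.95
tool_pos: [0.5771, -0.2951, 0.0634]
tool_rot: [-1.304, 1.047, -1.056]
contact_force: [-2.9, -1.2, 10.0]
opening: 0.0124
```

```bash
python3 - <<'E'
from ov import *
rel((.578,-.292,.040),.211)
o=ctrl.get_obs();print(o["wrist_torque"])
overlay("scene","s7",(140,240,315,415),6,plate=held(o))
E
```

```text
t 8.95 pos [ 0.5771 -0.2951  0.0634] yaw 0.2123 tilt [ 0.003  -0.0046 -1.    ] q [-0.587  0.255  1.682 -0.002  1.2   -0.798] F [-2.93 -1.22  9.98] op 0.0124
shift [-0.003, 0.0234, 0.0015] turn [-0.11, 0.07, 0.29]
[-0.12586179  0.52955848  0.16745668]
```

View pics/s7.png

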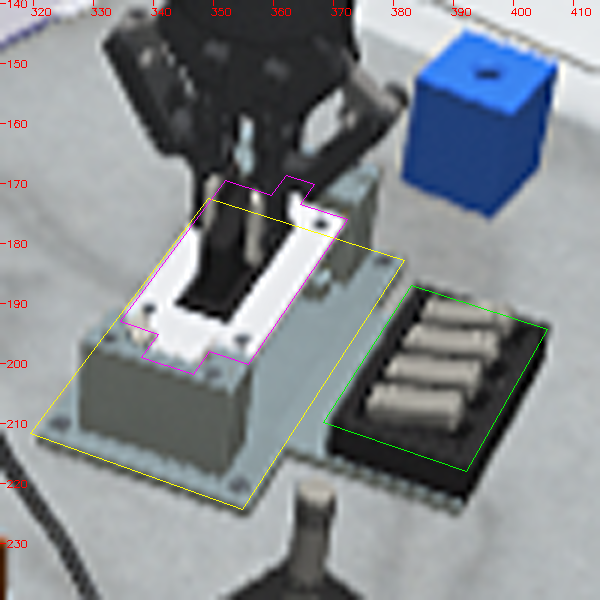

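>>> arm_command([
  [[-0.002,0.003,0],[0,0,0.2],0.0],
  [[-0.002,0.008,0],[0,0,0.2],0.0],
  [[-0.002,0.012,0],[0,0,0.2],0.0],
  [[-0.002,0.016,0],[0,0,0.2],0.0],
  [[-0.002,0.018,0],[0,0,0.2],0.0],
])

```text
t: 9.5
tool_pos: [0.5775, -0.2954, 0.0489]
tool_rot: [-1.305, 1.046, -1.056]
contact_force: [-6.0, -0.8, 13.7]
opening: 0.0124
```

```bash
python3 - <<'E'
from ov import *
rel((.578,-.292,.040),.211)
o=ctrl.get_obs();print(o["wrist_torque"])
E
```

```text
t 9.5 pos [ 0.5775 -0.2954  0.0489] yaw 0.213 tilt [ 0.0034 -0.0054 -1.    ] q [-0.586  0.273  1.687 -0.003  1.175 -0.798] F [-5.99 -0.78 13.66] op 0.0124
shift [-0.0033, 0.0089, 0.0012] turn [-0.13, 0.11, 0.34]
[-0.12341795  1.19222342  0.179928  ]
```

>>> arm_command([
  [[-0.002,0.004,-0.0015],[0,0,0.3],0.0],
  [[-0.002,0.008,-0.0015],[0,0,0.3],0.0],
  [[-0.002,0.011,-0.0015],[0,0,0.3],0.0],
  [[-0.002,0.012,-0.0015],[0,0,0.3],0.0],
  [[-0.002,0.012,-0.0015],[0,0,0.3],0.0],
])

```text
t: 10.0
tool_pos: [0.5774, -0.2961, 0.0407]
tool_rot: [-1.303, 1.044, -1.057]
contact_force: [-3.8, -0.9, 11.8]
opening: 0.0125
```

```bash
python3 - <<'E'
from ov import *
rel((.578,-.292,.040),.211)
o=ctrl.get_obs();print(o["wrist_torque"])
overlay("scene","s8",(140,240,315,415),6,plate=held(o))
E
```

```text
t 10.0 pos [ 0.5774 -0.2961  0.0407] yaw 0.2133 tilt [ 0.0058 -0.0047 -1.    ] q [-5.880e-01  2.830e-01  1.691e+00 -1.000e-03  1.160e+00 -8.010e-01] F [-3.84 -0.91 11.81] op 0.0125
shift [-0.0038, 0.0007, 0.0014] turn [-0.27, 0.13, 0.33]
[-0.13630718  0.75483412  0.11667974]
```

View pics/s8.png

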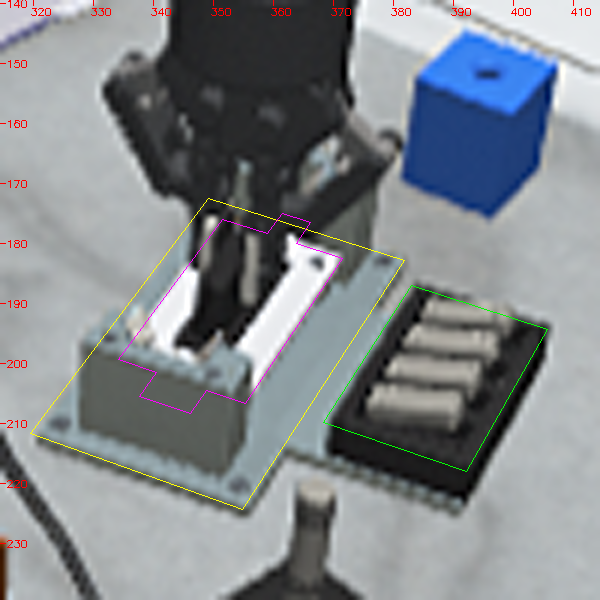

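>>> arm_command([
  [[-0.001,0.003,-0.0005],[0,0,0.3],0.0],
  [[-0.001,0.006,-0.0005],[0,0,0.3],0.0],
  [[-0.001,0.007,-0.0005],[0,0,0.3],0.0],
  [[-0.001,0.007,-0.0005],[0,0,0.3],0.0],
])

```text
t: 10.45
tool_pos: [0.5776, -0.2962, 0.0403]
tool_rot: [-1.301, 1.047, -1.053]
contact_force: [-15.3, 6.8, 28.7]
opening: 0.0126
```

```bash
python3 - <<'E'
from ov import *
rel((.578,-.292,.040),.211)
o=ctrl.get_obs();print(o["wrist_torque"])
E
```

```text
t 10.45 pos [ 0.5776 -0.2962  0.0403] yaw 0.2141 tilt [ 4.e-03 -7.e-04 -1.e+00] q [-0.589  0.286  1.688  0.002  1.164 -0.804] F [-15.3    6.84  28.67] op 0.0126
shift [-0.004, 0.0003, 0.0013] turn [-0.22, 0.18, 0.09]
[1.23307603 2.56566855 0.09205396]
```

>>> arm_command([
  [[0,0.001,0],[0,0,0],0.0],
  [[0,0.001,0],[0,0,0],0.0],
  [[0,0.0,0],[0,0,0],0.45],
  [[0,0.0,0],[0,0,0],0.45],
  [[0,0.0,0],[0,0,0],0.45],
])

```text
t: 10.95
tool_pos: [0.578, -0.2964, 0.0401]
tool_rot: [-1.301, 1.046, -1.053]
contact_force: [0.7, 0.1, -0.3]
opening: 0.0386
```

```bash
python3 - <<'E'
from ov import *
rel((.578,-.292,.20),.211)
E
```

```text
t 10.95 pos [ 0.578  -0.2964  0.0401] yaw 0.2141 tilt [ 4.8e-03 -9.0e-04 -1.0e+00] q [-0.589  0.287  1.688  0.002  1.163 -0.804] F [ 0.74  0.12 -0.33] op 0.0386
shift [-0.0039, -0.1599, 0.0017] turn [-0.26, 0.18, 0.11]
```

>>> arm_command([
  [[0,-0.03,0],[0,0,0],0.45],
  [[0,-0.08,0],[0,0,0],0.45],
  [[0,-0.13,0],[0,0,0],0.45],
  [[0,-0.17,0],[0,0,0],0.45],
])

```text
t: 11.35
tool_pos: [0.5779, -0.2966, 0.2135]
tool_rot: [-1.3, 1.043, -1.056]
contact_force: [-0.0, -0.9, 0.7]
opening: 0.0384
```

```bash
cat > run3.py <<'E'
from ov import *
o=ctrl.get_obs();F=np.array([.578,-.293,.211])
s=ctrl.get_image("scene");save(s,"S9")
pl=tf(F,plate_poly(.024,.014,.028)); 
im=crop(s,140,240,315,415,6,"s9r.png")
dr=lambda q,col:cv2.polylines(im,[np.round((proj(s,q)-[315,140]+.5)*6).astype(int)],True,col,1)
dr(pl,(255,0,255)); dr(tf(F,rect(-.007,.007,-.032,.032,.064)),(0,255,255))
cv2.imwrite("pics/s9.png",im)
t=load("T0");s=load("S0")
crop(t,255,290,320,355,16,"t10.png");crop(s,205,285,335,400,7,"s10.png")
E
python3 run3.py
```

```text
(no output)
```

View pics/s9.png

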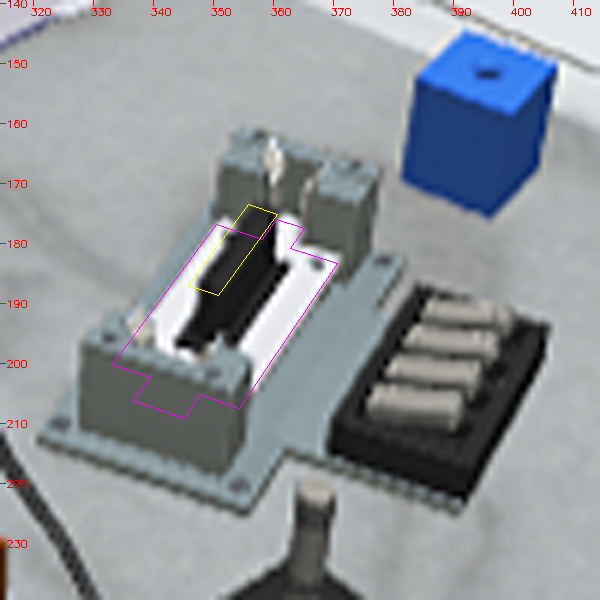

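View pics/s9r.png

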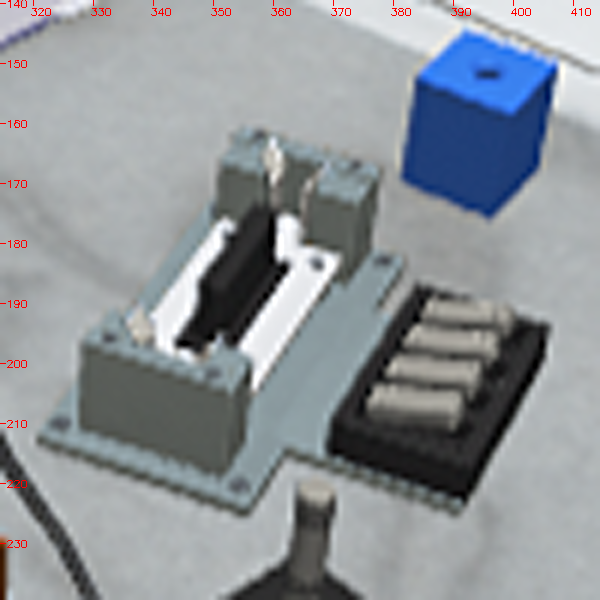

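View pics/t10.png

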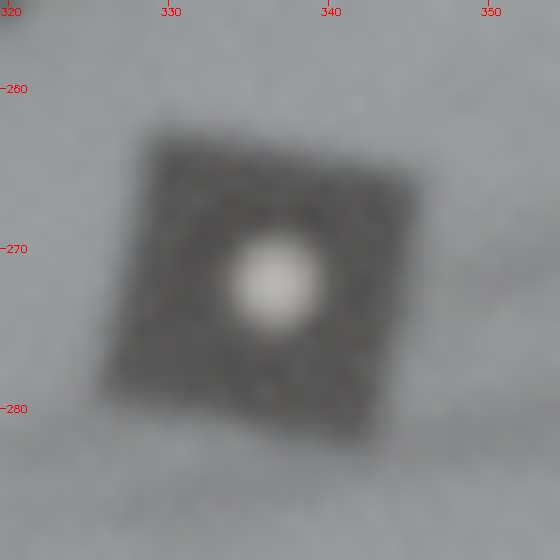

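View pics/s10.png

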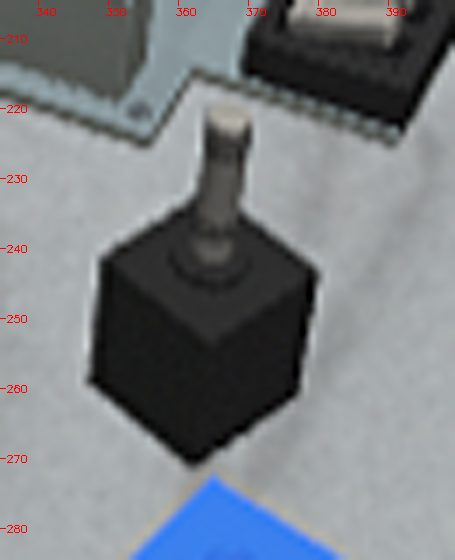

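```bash
cat > run4.py <<'E'
from ov import *
t=load("T0");s=load("S0")
H,f=fit([(t,(255,290,320,355),1.2)],lambda P:[tf(P,rect(-.025,.025,-.025,.025,.064))],np.array([.43,-.13,-.2]),lambda P:[tf(P,rect(-.013,.013,-.013,.013,.07)),tf(P,rect(-.007,.007,-.007,.007,.1)),tf(P,rect(-.01,.01,-.01,.01,.13))]);print("holder",H.round(4),f)
print("proj holder centre->stylus end", proj(t,[H[0],H[1],.13]),proj(s,[H[0],H[1],.13]),"base of handle",proj(s,[H[0],H[1],.07]))
print("stylus end top ray",ray_z(t,[336.8,272.2],.13),"scene",ray_z(s,[366.8,221],.13))
# triangulate
r=least_squares(lambda X:np.r_[(proj(t,X)-[336.8,272.2])[0],(proj(s,X)-[366.8,221])[0]],[.43,-.13,.13]);print("tri",r.x.round(4),r.fun.round(2))
c=[]
F=np.array([.578,-.293,.211])
for a,sig in((t,1.2),(s,.6)):
    im=a["img"]
    for y in(.033,.011,-.011,-.033): print(proj(a,tf(F,[[-.099,y,.037],[-.1124,y,.042]])).round(1).tolist())
crop(t,238,272,378,422,14,"t11.png");crop(s,180,225,365,412,14,"s11.png")
E
python3 run4.py
```

```text
holder [ 0.4283 -0.1274 -0.1858] 28.127603453207662
proj holder centre->stylus end [[336.66781196 272.43079137]] [[367.33684499 221.41994147]] base of handle [[364.68527822 240.75656738]]
stylus end top ray [[ 0.42888337 -0.12776329  0.13      ]] scene [[ 0.42989399 -0.12775121  0.13      ]]
tri [ 0.4294 -0.1275  0.1305] [-0.1  -0.18  0.16  0.02]
[[389.2, 257.4], [390.4, 261.9]]
[[396.6, 255.9], [397.9, 260.3]]
[[404.1, 254.3], [405.4, 258.8]]
[[411.5, 252.8], [412.8, 257.3]]
[[383.1, 208.0], [388.3, 208.2]]
[[386.1, 203.0], [391.3, 203.1]]
[[389.1, 198.1], [394.2, 198.2]]
[[392.0, 193.3], [397.1, 193.4]]
```

View pics/t11.png

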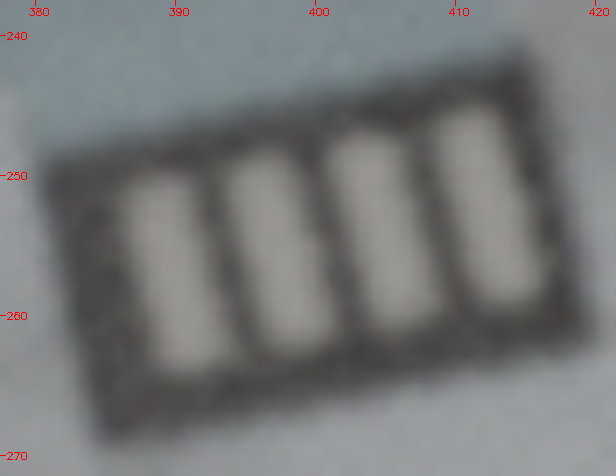

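View pics/s11.png

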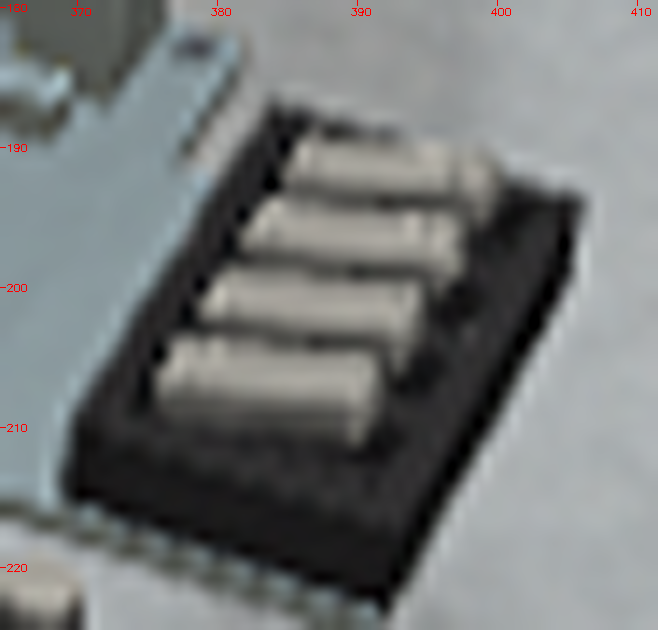

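```bash
cat > run5.py <<'E'
from ov import *
import fit as FT
def alphah(p,poly,roi,sig):
    r0,r1,c0,c1=roi; uv=proj(p,poly)
    if len(poly)==8: uv=cv2.convexHull(uv.astype(np.float32))[:,0].astype(float)
    q=(uv-[c0,r0]+.5)*SS-.5
    m=np.zeros(((r1-r0)*SS,(c1-c0)*SS),np.uint8)
    cv2.fillPoly(m,[np.round(q*16).astype(np.int32)],255,shift=4)
    a=cv2.resize(m,(c1-c0,r1-r0),interpolation=cv2.INTER_AREA).astype(float)/255
    return cv2.GaussianBlur(a,(0,0),sig)
FT.alpha=alphah
box=lambda a,b,c,d,z0,z1:np.r_[rect(a,b,c,d,z0),rect(a,b,c,d,z1)]
t=load("T0");s=load("S0")
pan=box(-.131,-.067,-.052,.052,.010,.032);base=box(-.05,.05,-.095,.095,0,.01)
rk=lambda P:[tf(P,box(-.124,-.074,y-.009,y+.009,.032,.046)) for y in(.033,.011,-.011,-.033)]
up=lambda P:[tf(P,box(-.05,.05,.057,.088,.01,.064)),tf(P,box(-.05,.05,-.088,-.043,.01,.066)),tf(P,box(-.05,.05,.043,.06,.01,.066))]
sty=lambda P:[np.array([[.429+a,-.1275+b,z] for a in(-.008,.008) for b in(-.008,.008) for z in(.06,.132)])]
F0=np.array([.578,-.294,.211])
con=lambda P:[tf(P,base),tf(P,box(-.131,-.05,-.052,.052,0,.01)),tf(P,pan)]
Ft,f=fit([(t,(195,275,350,432),1.2)],con,F0,lambda P:rk(P)+up(P));print("top",Ft.round(4),f)
Fs,f=fit([(s,(165,228,318,412),.6)],con,F0,lambda P:rk(P)+up(P)+sty(P));print("scene",Fs.round(4),f)
Fp,f=fit([(t,(234,275,372,428),1.2)],lambda P:[tf(P,pan),tf(P,rect(-.067,-.05,-.052,.052,.01)),tf(P,base)],F0,rk);print("top panel",Fp.round(4),f)
Fb,f=fit([(t,(195,275,350,432),1.2),(s,(165,228,318,412),.6)],con,F0,lambda P:rk(P)+up(P)+sty(P));print("both",Fb.round(4),f)
F=Fb
# rockers in image, bright rectangles with free height & shift relative to F
for a,roi,sig,nm in((t,(238,272,378,422),1.2,"t"),(s,(183,215,370,408),.6,"s")):
    for top in(.036,.039,.042,.045):
        tilt=lambda y:np.array([[sx*.020*np.cos(.3)-.099,y+sy*.007,top-sx*.020*np.sin(.3)] for sx,sy in((-1,-1),(1,-1),(1,1),(-1,1))])
        R,f=fit([(a,roi,sig)],lambda P:[tf(P,pan)]+[tf(P,tilt(y)) for y in(.033,.011,-.011,-.033)],F);print("rock",nm,top,R.round(4),round(f,1))
E
python3 run5.py
```

```text
top [ 0.5776 -0.294   0.2172] 26.812549214021242
scene [ 0.5773 -0.2962  0.2181] 424.4402792709493
top panel [ 0.5776 -0.2939  0.2141] 27.3292488996661
both [ 0.577  -0.2958  0.2131] 454.90622159605954
rock t 0.036 [ 0.5785 -0.2947  0.216 ] 57.3
rock t 0.039 [ 0.5786 -0.2944  0.2144] 53.3
rock t 0.042 [ 0.5785 -0.294   0.2157] 50.1
rock t 0.045 [ 0.5783 -0.2933  0.2192] 48.9
rock s 0.036 [ 0.5792 -0.3006  0.2252] 701.6
rock s 0.039 [ 0.5779 -0.2967  0.2261] 510.2
rock s 0.042 [ 0.5772 -0.2951  0.2151] 443.1
rock s 0.045 [ 0.5764 -0.2923  0.2092] 508.4
```

```bash
python3 - <<'E'
from ov import *
rel((.429,-.1275,.19),.214)
E
```

```text
t 11.4 pos [ 0.5809 -0.2985  0.2221] yaw 0.2143 tilt [ 0.0178 -0.0094 -0.9998] q [-0.589  0.11   1.567  0.002  1.444 -0.804] F [ 1.85 -1.05  5.1 ] op 0.0382
shift [-0.1997, 0.0278, -0.1125] turn [-0.88, 0.01, 0.74]
```

>>> arm_command([
  [[-0.2,0.02,-0.112],[-0.9,0,0.7],0.45],
  [[-0.2,0.02,-0.112],[-0.9,0,0.7],0.45],
  [[-0.2,0.02,-0.112],[-0.9,0,0.7],0.45],
  [[-0.2,0.02,-0.112],[-0.9,0,0.7],0.45],
  [[-0.2,0.02,-0.112],[-0.9,0,0.7],0.45],
])

```text
t: 11.9
tool_pos: [0.4272, -0.1247, 0.1965]
tool_rot: [-1.304, 1.05, -1.049]
contact_force: [0.4, 0.5, -0.1]
opening: 0.0385
```

>>> arm_command([
  [[0,0.0,0],[0,0,0],0.45],
  [[0,0.0,0],[0,0,0],0.45],
])

```text
t: 12.1
tool_pos: [0.4275, -0.1247, 0.1965]
tool_rot: [-1.304, 1.048, -1.049]
contact_force: [0.2, 0.0, -0.0]
opening: 0.0386
```

```bash
python3 - <<'E'
from ov import *
rel((.429,-.1275,.15),.214)
E
```

```text
t 12.1 pos [ 0.4275 -0.1247  0.1965] yaw 0.2159 tilt [ 3.e-04 -5.e-04 -1.e+00] q [-0.451 -0.379  2.053 -0.     1.467 -0.667] F [ 0.22  0.01 -0.01] op 0.0386
shift [0.003, 0.0465, 0.0009] turn [-0.01, 0.11, 0.03]
```

>>> arm_command([
  [[0.003,0.02,0.001],[0,0,0],0.45],
  [[0.003,0.045,0.001],[0,0,0],0.45],
  [[0.003,0.045,0.001],[0,0,0],0.45],
  [[0.003,0.045,0.001],[0,0,0],0.45],
])

```text
t: 12.5
tool_pos: [0.4295, -0.1281, 0.1514]
tool_rot: [-1.304, 1.05, -1.049]
contact_force: [-0.3, 0.1, -0.4]
opening: 0.0385
```

```bash
python3 - <<'E'
from ov import *
rel((.429,-.1275,.085),.214)
s=ctrl.get_image("scene");crop(s,185,285,315,415,6,"s12.png")
E
```

```text
t 12.5 pos [ 0.4295 -0.1281  0.1514] yaw 0.2151 tilt [-6.e-04 -1.e-04 -1.e+00] q [-0.456 -0.33   2.093 -0.     1.379 -0.671] F [-0.26  0.07 -0.35] op 0.0385
shift [-0.0007, 0.0664, -0.0003] turn [0.04, 0.06, -0.0]
```

View pics/s12.png

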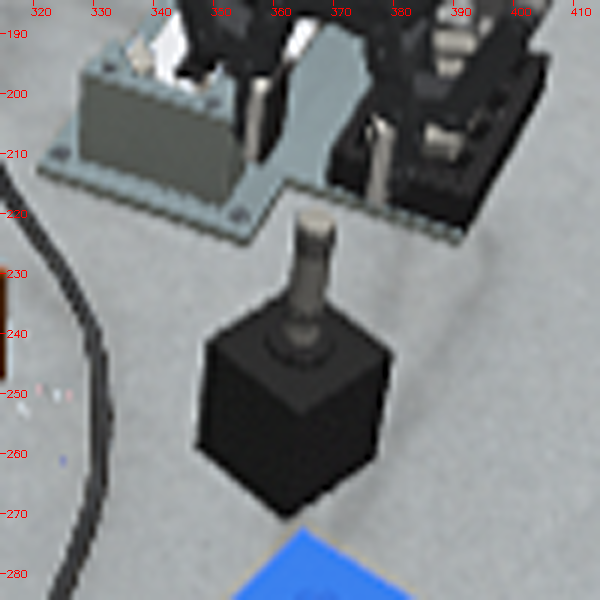

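The stylus end (367,221) is centred between the fingers (357 and 378), so I'll descend and grip.

>>> arm_command([
  [[-0.0007,0.02,0],[0,0,0],0.45],
  [[-0.0007,0.04,0],[0,0,0],0.45],
  [[-0.0007,0.06,0],[0,0,0],0.45],
  [[-0.0007,0.066,0],[0,0,0],0.45],
  [[-0.0007,0.066,0],[0,0,0],0.45],
])

```text
t: 13.05
tool_pos: [0.4302, -0.1279, 0.0867]
tool_rot: [-1.303, 1.048, -1.05]
contact_force: [0.3, 0.4, 0.0]
opening: 0.0383
```

```bash
python3 - <<'E'
from ov import *
rel((.429,-.1275,.085),.214)
E
```

```text
t 13.05 pos [ 0.4302 -0.1279  0.0867] yaw 0.2151 tilt [ 8.e-04 -9.e-04 -1.e+00] q [-0.455 -0.25   2.145 -0.     1.245 -0.67 ] F [0.3  0.4  0.02] op 0.0383
shift [-0.0006, 0.0017, -0.0011] turn [-0.04, 0.06, 0.06]
```

>>> arm_command([
  [[-0.0006,0.001,-0.001],[0,0,0],0.3],
  [[-0.0006,0.001,-0.001],[0,0,0],0.1],
  [[-0.0006,0.001,-0.001],[0,0,0],0.0],
  [[-0.0006,0.001,-0.001],[0,0,0],0.0],
  [[-0.0006,0.001,-0.001],[0,0,0],0.0],
], force=60)

```text
t: 13.55
tool_pos: [0.4299, -0.1279, 0.087]
tool_rot: [-1.303, 1.046, -1.052]
contact_force: [-0.6, -0.8, 5.4]
opening: 0.0126
```

```bash
python3 - <<'E'
from ov import *
rel((.429,-.1275,.18),.214)
E
```

```text
t 13.55 pos [ 0.4299 -0.1279  0.087 ] yaw 0.2152 tilt [ 0.0028 -0.0019 -1.    ] q [-4.550e-01 -2.520e-01  2.146e+00 -1.000e-03  1.244e+00 -6.700e-01] F [-0.62 -0.84  5.45] op 0.0126
shift [-0.0004, -0.093, -0.0006] turn [-0.13, 0.07, 0.14]
```

>>> arm_command([
  [[0,-0.03,0],[0,0,0],0.0],
  [[0,-0.07,0],[0,0,0],0.0],
  [[0,-0.1,0],[0,0,0],0.0],
  [[0,-0.11,0],[0,0,0],0.0],
  [[0,-0.11,0],[0,0,0],0.0],
])

```text
t: 14.05
tool_pos: [0.4303, -0.128, 0.1981]
tool_rot: [-1.302, 1.044, -1.054]
contact_force: [-0.2, -0.6, -1.4]
opening: 0.0123
```

```bash
python3 - <<'E'
from ov import *
rel((.4657,-.3078,.17),.214)
s=ctrl.get_image("scene");save(s,"S13");crop(s,150,270,330,430,5,"s13.png")
o=ctrl.get_obs();R=Ro.from_rotvec(o["tool_rot"]).as_matrix()
ax=R[:,1]
print("tip pred",proj(s,o["tool_pos"]+ax*.078),"end pred",proj(s,o["tool_pos"]-ax*.043))
E
```

```text
t 14.05 pos [ 0.4303 -0.128   0.1981] yaw 0.2152 tilt [ 0.0053 -0.0031 -1.    ] q [-0.455 -0.374  2.047 -0.     1.463 -0.67 ] F [-0.19 -0.65 -1.39] op 0.0123
shift [0.1831, 0.0289, -0.0039] turn [-0.26, 0.07, 0.24]
tip pred [[366.39680007 225.03543539]] end pred [[372.42752341 181.27571083]]
```

View pics/s13.png

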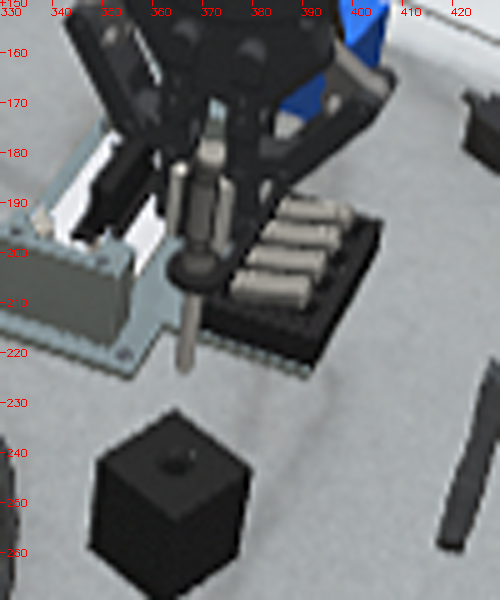

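>>> arm_command([
  [[0.18,0.01,-0.004],[-0.3,0,0.2],0.0],
  [[0.18,0.02,-0.004],[-0.3,0,0.2],0.0],
  [[0.18,0.028,-0.004],[-0.3,0,0.2],0.0],
  [[0.18,0.028,-0.004],[-0.3,0,0.2],0.0],
  [[0.18,0.028,-0.004],[-0.3,0,0.2],0.0],
])

```text
t: 14.6
tool_pos: [0.462, -0.3061, 0.1635]
tool_rot: [-1.304, 1.061, -1.043]
contact_force: [-0.5, 0.8, -1.2]
opening: 0.0122
```

>>> arm_command([
  [[0,0,0],[0,0,0],0.0],
  [[0,0,0],[0,0,0],0.0],
])

```text
t: 14.8
tool_pos: [0.4609, -0.3046, 0.161]
tool_rot: [-1.304, 1.065, -1.039]
contact_force: [0.0, 0.6, -0.4]
opening: 0.0128
```

```bash
cat > run6.py <<'E'
from ov import *
rel((.4657,-.3078,.14),.214)
s=ctrl.get_image("scene");o=ctrl.get_obs();R=Ro.from_rotvec(o["tool_rot"]).as_matrix()
tip=o["tool_pos"]+R[:,1]*.078
print("tip",tip.round(4),"pix",proj(s,tip).round(1),"press point pix",proj(s,tf([.5775,-.2945,.216],[[-.1124,y,.046] for y in(.033,.011,-.011,-.033)])).round(1).tolist())
crop(s,155,225,355,425,8,"s%d.png"%int(o["t"]*100));print("s%d.png"%int(o["t"]*100))
E
python3 run6.py
```

```text
t 14.8 pos [ 0.4609 -0.3046  0.161 ] yaw 0.2118 tilt [-0.0129  0.008  -0.9999] q [-0.717 -0.056  1.841 -0.002  1.371 -0.929] F [ 0.04  0.57 -0.36] op 0.0128
shift [0.0044, 0.0209, 0.0043] turn [0.62, -0.13, -0.61]
tip [ 0.4604 -0.304   0.0839] pix [[395.1 191.7]] press point pix [[389.1, 206.7], [392.1, 201.6], [395.0, 196.7], [397.8, 191.9]]
s1485.png
```

>>> arm_command([
  [[0.004,0.005,0.004],[0.6,0,-0.6],0.0],
  [[0.004,0.01,0.004],[0.6,0,-0.6],0.0],
  [[0.004,0.015,0.004],[0.6,0,-0.6],0.0],
  [[0.004,0.015,0.004],[0.6,0,-0.6],0.0],
  [[0.004,0.015,0.004],[0.6,0,-0.6],0.0],
])

```text
t: 15.35
tool_pos: [0.4658, -0.3073, 0.1467]
tool_rot: [-1.302, 1.05, -1.052]
contact_force: [0.3, 0.2, 0.3]
opening: 0.0126
```

```bash
python3 run6.py
```

```text
t 15.35 pos [ 0.4658 -0.3073  0.1467] yaw 0.2124 tilt [ 7.e-04 -8.e-04 -1.e+00] q [-0.716 -0.04   1.85  -0.     1.33  -0.929] F [0.32 0.15 0.27] op 0.0126
shift [0.0004, 0.0067, -0.0002] turn [-0.03, -0.09, 0.06]
tip [ 0.466  -0.3076  0.069 ] pix [[393.1 194.6]] press point pix [[389.1, 206.7], [392.1, 201.6], [395.0, 196.7], [397.8, 191.9]]
s1540.png
```

View pics/s1540.png

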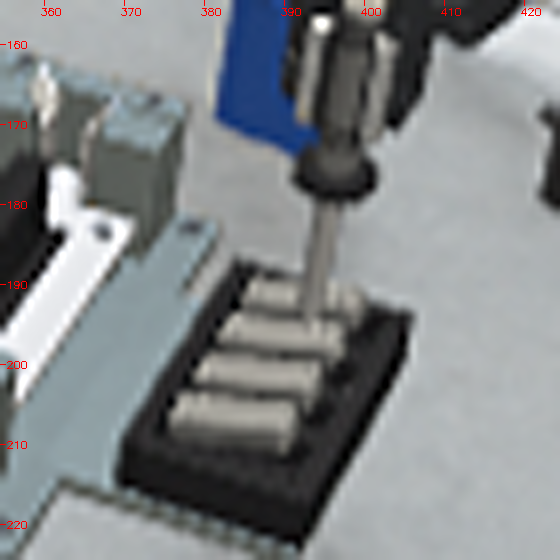

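Tip (393,194) hangs above rocker 2 (its press point is near 392,201.6). I'll press down while watching the force.

>>> arm_command([
  [[0.0004,0.006,0],[0,0,0],0.0],
  [[0.0004,0.012,0],[0,0,0],0.0],
  [[0.0004,0.018,0],[0,0,0],0.0],
  [[0.0004,0.024,0],[0,0,0],0.0],
  [[0.0004,0.026,0],[0,0,0],0.0],
])

```text
t: 15.9
tool_pos: [0.4655, -0.3079, 0.1202]
tool_rot: [-1.303, 1.051, -1.052]
contact_force: [-1.1, 0.3, 2.5]
opening: 0.0129
```

```bash
python3 run6.py
```

```text
t 15.9 pos [ 0.4655 -0.3079  0.1202] yaw 0.2123 tilt [-5.e-04 -9.e-04 -1.e+00] q [-7.170e-01 -1.100e-02  1.869e+00 -1.000e-03  1.283e+00 -9.290e-01] F [-1.14  0.25  2.5 ] op 0.0129
shift [-0.0001, -0.0198, 0.0002] turn [0.04, -0.1, 0.04]
tip [ 0.4656 -0.3079  0.0422] pix [[391.8 202.7]] press point pix [[389.1, 206.7], [392.1, 201.6], [395.0, 196.7], [397.8, 191.9]]
s1595.png
```

>>> arm_command([
  [[0,0.003,0],[0,0,0],0.0],
  [[0,0.005,0],[0,0,0],0.0],
  [[0,0.007,0],[0,0,0],0.0],
  [[0,0.007,0],[0,0,0],0.0],
])

```text
t: 16.35
tool_pos: [0.4656, -0.3088, 0.1157]
tool_rot: [-1.305, 1.051, -1.052]
contact_force: [-6.4, 1.4, 12.3]
opening: 0.0128
```

```bash
python3 run6.py
```

```text
t 16.35 pos [ 0.4656 -0.3088  0.1157] yaw 0.2125 tilt [-0.0012 -0.0024 -1.    ] q [-0.718 -0.005  1.871 -0.003  1.275 -0.929] F [-6.42  1.38 12.26] op 0.0128
shift [-0.0009, -0.0243, 0.0003] turn [0.1, -0.09, 0.12]
tip [ 0.4655 -0.309   0.0377] pix [[391.8 203.8]] press point pix [[389.1, 206.7], [392.1, 201.6], [395.0, 196.7], [397.8, 191.9]]
s1639.png
```

>>> arm_command([
  [[0,0.003,0],[0,0,0],0.0],
  [[0,0.004,0],[0,0,0],0.0],
])

```text
t: 16.6
tool_pos: [0.4659, -0.3097, 0.1154]
tool_rot: [-1.306, 1.051, -1.053]
contact_force: [-8.5, 3.8, 19.8]
opening: 0.0125
```

>>> arm_command([
  [[0,-0.01,0],[0,0,0],0.0],
  [[0,-0.03,0],[0,0,0],0.0],
  [[0,-0.05,0],[0,0,0],0.0],
  [[0,-0.075,0],[0,0,0],0.0],
])

```text
t: 17.0
tool_pos: [0.4659, -0.3088, 0.1902]
tool_rot: [-1.305, 1.051, -1.052]
contact_force: [-0.4, -0.4, -0.4]
opening: 0.0123
```

```bash
python3 run6.py
```

```text
t 17.0 pos [ 0.4659 -0.3088  0.1902] yaw 0.2126 tilt [-0.0016 -0.0023 -1.    ] q [-0.717 -0.076  1.81  -0.003  1.407 -0.929] F [-0.42 -0.41 -0.36] op 0.0123
shift [-0.0011, 0.0502, 0.0002] turn [0.12, -0.08, 0.11]
tip [ 0.4684 -0.3112  0.118 ] pix [[395.9 178.1]] press point pix [[389.1, 206.7], [392.1, 201.6], [395.0, 196.7], [397.8, 191.9]]
s1705.png
```

View pics/s1705.png

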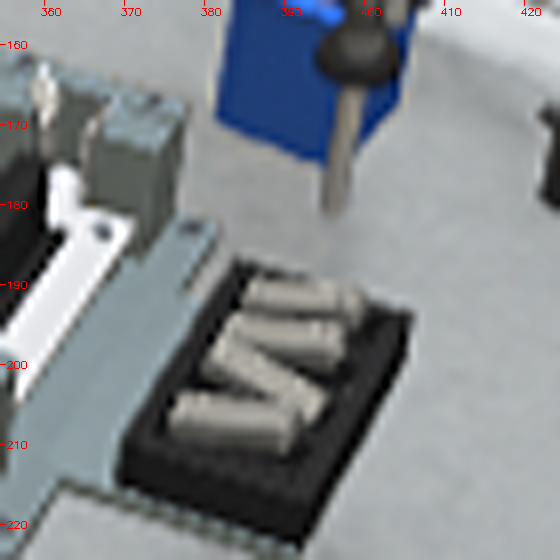

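```bash
python3 - <<'E'
from ov import *
rel((.4299,-.1279,.19),.214)
s=ctrl.get_image("scene");crop(s,130,225,340,440,6,"s14.png")
o=ctrl.get_obs();R=Ro.from_rotvec(o["tool_rot"]).as_matrix()
print(proj(s,o["tool_pos"]+R[:,1]*.078))
E
```

```text
t 17.05 pos [ 0.468  -0.3106  0.196 ] yaw 0.2128 tilt [ 0.005  -0.0081 -1.    ] q [-0.717 -0.079  1.803 -0.003  1.409 -0.929] F [ 2.13 -1.08  2.62] op 0.0127
shift [-0.1867, 0.0044, 0.0013] turn [-0.18, -0.07, 0.51]
[[395.79451417 178.44300824]]
```

View pics/s14.png

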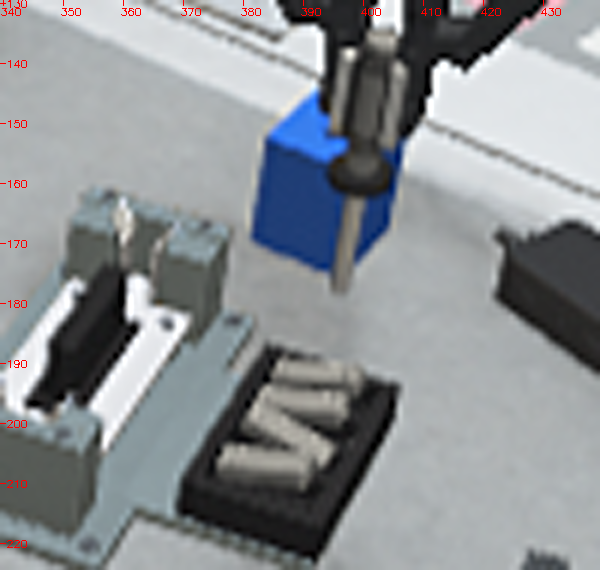

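Rocker 2 (second from the bottom, 390,203) is fully over and the others are unchanged. Now to return the stylus.

>>> arm_command([
  [[-0.187,0.0,0.001],[0,0,0.5],0.0],
  [[-0.187,0.0,0.001],[0,0,0.5],0.0],
  [[-0.187,0.0,0.001],[0,0,0.5],0.0],
  [[-0.187,0.0,0.001],[0,0,0.5],0.0],
  [[-0.187,0.0,0.001],[0,0,0.5],0.0],
])

```text
t: 17.6
tool_pos: [0.4286, -0.1243, 0.1913]
tool_rot: [-1.301, 1.046, -1.048]
contact_force: [0.1, -0.2, -0.2]
opening: 0.0122
```

>>> arm_command([
  [[0,0,0],[0,0,0],0.0],
  [[0,0,0],[0,0,0],0.0],
])

```text
t: 17.8
tool_pos: [0.4285, -0.1244, 0.1905]
tool_rot: [-1.301, 1.047, -1.048]
contact_force: [-0.2, -0.0, -0.5]
opening: 0.0124
```

```bash
python3 - <<'E'
from ov import *
rel((.4299,-.1279,.16),.214)
E
```

```text
t 17.8 pos [ 0.4285 -0.1244  0.1905] yaw 0.2169 tilt [ 0.0021  0.0023 -1.    ] q [-0.452 -0.373  2.059  0.003  1.455 -0.669] F [-0.21 -0.01 -0.47] op 0.0124
shift [0.0037, 0.0305, 0.0006] turn [-0.15, 0.17, -0.1]
```

>>> arm_command([
  [[0.0037,0.01,0.0006],[-0.15,0.2,-0.1],0.0],
  [[0.0037,0.02,0.0006],[-0.15,0.2,-0.1],0.0],
  [[0.0037,0.03,0.0006],[-0.15,0.2,-0.1],0.0],
  [[0.0037,0.03,0.0006],[-0.15,0.2,-0.1],0.0],
  [[0.0037,0.03,0.0006],[-0.15,0.2,-0.1],0.0],
])

```text
t: 18.3
tool_pos: [0.4296, -0.1279, 0.1597]
tool_rot: [-1.303, 1.052, -1.05]
contact_force: [0.5, 0.6, -0.6]
opening: 0.0124
```

```bash
python3 - <<'E'
from ov import *
rel((.4299,-.1279,.087),.214)
s=ctrl.get_image("scene");crop(s,195,285,325,405,7,"s15.png")
t=ctrl.get_image("top");crop(t,240,300,310,370,8,"t15.png")
o=ctrl.get_obs();R=Ro.from_rotvec(o["tool_rot"]).as_matrix()
print("tip",o["tool_pos"]+R[:,1]*.078,proj(s,o["tool_pos"]+R[:,1]*.078),"bore",proj(s,[.4283,-.1274,.064]))
E
```

```text
t 18.3 pos [ 0.4296 -0.1279  0.1597] yaw 0.2129 tilt [-1.3e-03  7.0e-04 -1.0e+00] q [-0.456 -0.338  2.085  0.     1.396 -0.669] F [ 0.53  0.58 -0.56] op 0.0124
shift [0.0001, 0.0727, 0.0004] turn [0.07, -0.06, -0.05]
tip [ 0.43016595 -0.12805231  0.0827672 ] [[364.69010955 236.23040135]] bore [[364.4144754  242.59514788]]
```

View pics/s15.png

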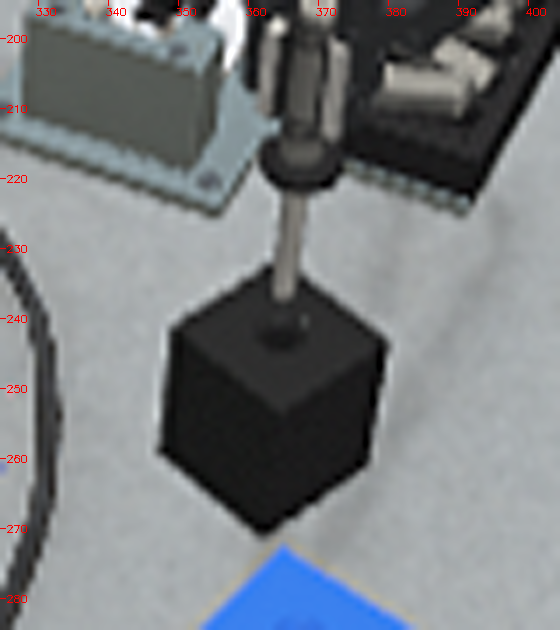

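Tip (364.5,236.5) hangs over the bore (364,242). Lowering it in.

>>> arm_command([
  [[0,0.008,-0.001],[0,0,0],0.0],
  [[0,0.016,-0.001],[0,0,0],0.0],
  [[0,0.024,-0.001],[0,0,0],0.0],
  [[0,0.032,-0.001],[0,0,0],0.0],
  [[0,0.036,-0.001],[0,0,0],0.0],
])

```text
t: 18.9
tool_pos: [0.4285, -0.1279, 0.1233]
tool_rot: [-1.303, 1.052, -1.049]
contact_force: [-0.3, 0.6, -0.2]
opening: 0.0123
```

```bash
python3 - <<'E'
from ov import *
rel((.4295,-.1279,.087),.214)
E
```

```text
t 18.9 pos [ 0.4285 -0.1279  0.1233] yaw 0.2133 tilt [-1.3e-03  7.0e-04 -1.0e+00] q [-0.457 -0.301  2.12   0.     1.324 -0.67 ] F [-0.3   0.57 -0.24] op 0.0123
shift [0.0003, 0.0363, 0.001] turn [0.06, -0.04, -0.05]
```

In the bore (tip about 45 mm above the bench, no contact force). Lowering the rest.

>>> arm_command([
  [[0,0.009,0.0005],[0,0,0],0.0],
  [[0,0.018,0.0005],[0,0,0],0.0],
  [[0,0.027,0.0005],[0,0,0],0.0],
  [[0,0.034,0.0005],[0,0,0],0.0],
  [[0,0.035,0.0005],[0,0,0],0.0],
])

```text
t: 19.4
tool_pos: [0.4285, -0.1276, 0.0873]
tool_rot: [-1.303, 1.053, -1.048]
contact_force: [0.1, 1.0, -2.5]
opening: 0.0123
```

```bash
python3 - <<'E'
from ov import *
rel((.4295,-.1279,.087),.214)
E
```

```text
t 19.4 pos [ 0.4285 -0.1276  0.0873] yaw 0.2133 tilt [-0.0027  0.0013 -1.    ] q [-0.456 -0.252  2.146 -0.     1.251 -0.669] F [ 0.12  0.99 -2.46] op 0.0123
shift [0.0005, 0.0003, 0.0009] turn [0.13, -0.04, -0.11]
```

>>> arm_command([
  [[0,0.0015,0.0005],[0,0,0],0.0],
  [[0,0.003,0.0005],[0,0,0],0.0],
  [[0,0.003,0.0005],[0,0,0],0.0],
])

```text
t: 19.7
tool_pos: [0.4292, -0.1278, 0.087]
tool_rot: [-1.304, 1.054, -1.047]
contact_force: [-8.6, 2.9, 14.2]
opening: 0.0124
```

>>> arm_command([
  [[0,0,0],[0,0,0],0.0],
  [[0,0,0],[0,0,0],0.4],
  [[0,0,0],[0,0,0],0.45],
  [[0,0,0],[0,0,0],0.45],
])

```text
t: 20.1
tool_pos: [0.4291, -0.1277, 0.0867]
tool_rot: [-1.305, 1.054, -1.047]
contact_force: [-0.6, 0.8, 0.5]
opening: 0.0383
```

```bash
python3 - <<'E'
from ov import *
rel((.4295,-.1279,.2),.214)
E
```

```text
t 20.1 pos [ 0.4291 -0.1277  0.0867] yaw 0.2137 tilt [-0.0043  0.0012 -1.    ] q [-4.550e-01 -2.480e-01  2.143e+00 -1.000e-03  1.251e+00 -6.690e-01] F [-0.59  0.8   0.48] op 0.0383
shift [0.0, -0.1133, -0.0001] turn [0.22, -0.02, -0.12]
```

Collar contact was reached (14 N at the same height as at pick-up) and the stylus is released. Withdrawing upward and to the side so I can inspect.

>>> arm_command([
  [[0,-0.03,0],[0.2,0,0],0.45],
  [[0,-0.07,0],[0.2,0,0],0.45],
  [[0,-0.11,0],[0.2,0,0],0.45],
  [[0,-0.15,0],[0.2,0,0],0.45],
  [[0,-0.15,0],[0.2,0,0],0.45],
])

```text
t: 20.6
tool_pos: [0.4327, -0.1293, 0.2438]
tool_rot: [-1.299, 1.042, -1.058]
contact_force: [0.5, -0.2, 0.1]
opening: 0.0381
```

>>> arm_command([
  [[0.25,0,-0.12],[0,0,0],0.45],
  [[0.25,0,-0.12],[0,0,0],0.45],
  [[0.25,0,-0.12],[0,0,0],0.45],
  [[0.25,0,-0.12],[0,0,0],0.45],
  [[0.25,0,-0.12],[0,0,0],0.45],
])

```text
t: 21.1
tool_pos: [0.3736, -0.3733, 0.2423]
tool_rot: [-1.298, 1.042, -1.057]
contact_force: [1.5, 0.9, 0.0]
opening: 0.0385
```

>>> arm_command([
  [[0.15,0,-0.15],[0,0,0],0.45],
  [[0.15,0,-0.15],[0,0,0],0.45],
  [[0.15,0,-0.15],[0,0,0],0.45],
  [[0.15,0,-0.15],[0,0,0],0.45],
  [[0.15,0,-0.15],[0,0,0],0.45],
])

```text
t: 21.6
tool_pos: [0.2556, -0.5545, 0.24]
tool_rot: [-1.297, 1.047, -1.059]
contact_force: [0.0, 0.1, 0.5]
opening: 0.0383
```

```bash
python3 - <<'E'
from ov import *
rel((.2,-.55,.23),.214)
s=ctrl.get_image("scene");save(s,"S20");crop(s,150,285,315,425,5,"s20.png")
t=ctrl.get_image("top");save(t,"T20");crop(t,190,290,320,430,7,"t20.png")
cv2.imwrite("pics/sfull.png",s["img"][:,:,::-1])
a=load("S0")["img"].astype(int);d=np.abs(a-s["img"]).max(2)
cv2.imwrite("pics/diff.png",np.clip(d*3,0,255).astype(np.uint8))
E
```

```text
t 21.6 pos [ 0.2556 -0.5545  0.24  ] yaw 0.2089 tilt [ 0.0082 -0.0016 -1.    ] q [-1.264  0.011  1.641  0.007  1.486 -1.474] F [0.01 0.09 0.46] op 0.0383
shift [-0.016, 0.0095, -0.0536] turn [-0.44, -0.29, 0.19]
```

View pics/s20.png

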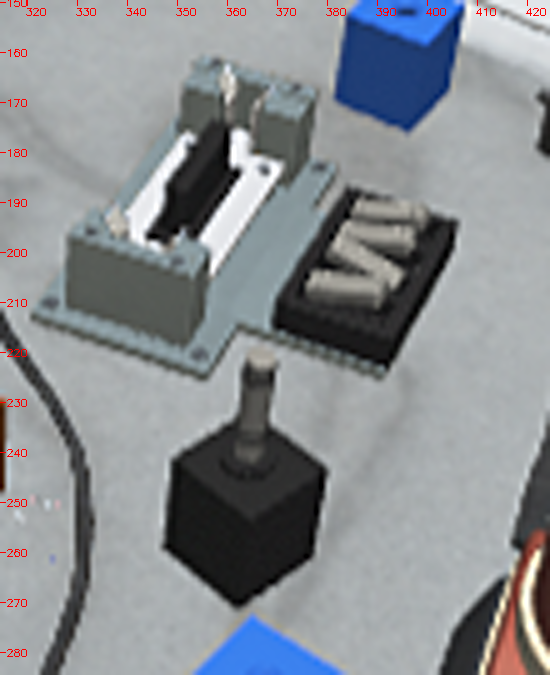

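View pics/t20.png

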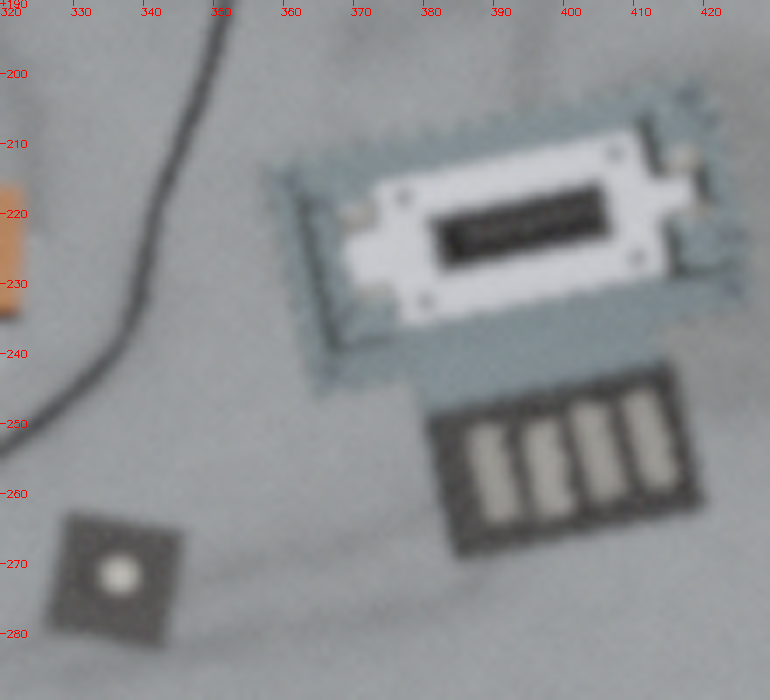

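View pics/diff.png

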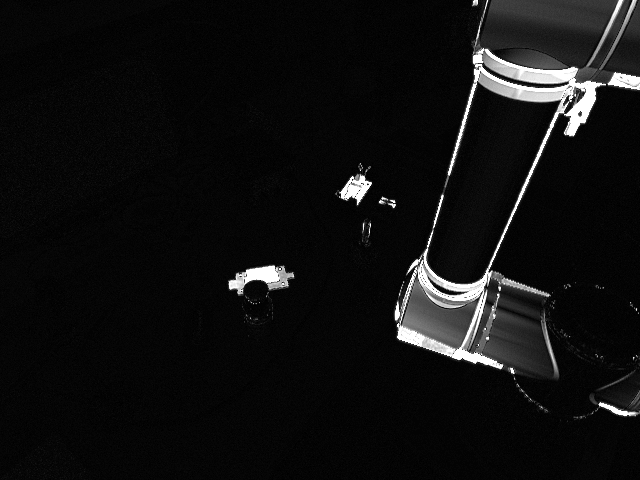

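The plate, rocker and stylus look right. I'll check the plate's height numerically and look at the bottle's outline in the difference image.

```bash
cat > run7.py <<'E'
from ov import *
t=load("T20");s=load("S20");s0=load("S0")
def ign(P,z):
    g=[tf(P,rect(-.016,.016,-.037,.037,z+.004)),tf(P,rect(-.009,.009,-.035,.035,z+.02)),tf(P,rect(-.009,.009,-.035,.035,z+.036))]
    return g
P0=np.array([.5775,-.2965,.214])
pp=lambda z:plate_poly(.024,.014,z)
body=lambda z:rect(-.03,.03,-.056,.056,z)
FF=np.array([.5775,-.2945,.216])
near=[tf(FF,rect(-.06,.06,.04,.1,zz)) for zz in(.02,.04,.062)]+[tf(FF,rect(-.06,.06,-.1,-.058,zz)) for zz in(.02,.03,.05,.062)]
for z in(.022,.025,.028,.031,.034,.038):
    a,f=fit([(t,(203,240,362,426),1.2)],lambda P:[tf(P,pp(z))],P0,lambda P:ign(P,z)+[tf(FF,rect(-.06,.06,-.1,-.059,.05)),tf(FF,rect(-.06,-.012,.058,.1,.05)),tf(FF,rect(.012,.06,.058,.1,.05))])
    b,g=fit([(s,(165,215,325,380),.6)],lambda P:[tf(P,body(z))],P0,lambda P:ign(P,z)+near)
    print(z,"top",a.round(4),round(f,1),"scene",b.round(4),round(g,1),"gap mm",np.round((a-b)[:2]*1000,1))
# bottle shift
a=cv2.cvtColor(s0["img"],cv2.COLOR_RGB2GRAY).astype(np.float32);b=cv2.cvtColor(s["img"],cv2.COLOR_RGB2GRAY).astype(np.float32)
for nm,(r0,r1,c0,c1) in dict(bottle=(300,340,238,280),spare=(290,365,175,225),spool=(335,372,272,308),flux=(258,290,190,212),holder=(245,272,345,382),bg=(400,440,80,150),stylus=(215,240,355,380)).items():
    print(nm,[np.round(v,3) for v in cv2.phaseCorrelate(a[r0:r1,c0:c1],b[r0:r1,c0:c1],cv2.createHanningWindow((c1-c0,r1-r0),cv2.CV_32F))])
im=np.hstack([cv2.resize(q["img"][262:345,220:300,::-1],None,fx=4.8,fy=4.8) for q in(s0,s)]);cv2.imwrite("pics/bot.png",im)
E
python3 run7.py
```

```text
0.022 top [ 0.5785 -0.2961  0.2164] 39.1 scene [ 0.5813 -0.3019  0.2252] 574.6 gap mm [-2.7  5.8]
0.025 top [ 0.5782 -0.2957  0.2152] 39.2 scene [ 0.5791 -0.2978  0.2224] 574.6 gap mm [-1.   2.1]
0.028 top [ 0.5778 -0.2952  0.2188] 39.2 scene [ 0.5773 -0.2951  0.2286] 574.6 gap mm [ 0.5 -0.1]
0.031 top [ 0.5775 -0.295   0.2145] 39.3 scene [ 0.576  -0.2941  0.2184] 574.6 gap mm [ 1.6 -0.9]
0.034 top [ 0.5771 -0.2942  0.2175] 39.4 scene [ 0.5744 -0.2931  0.2213] 574.9 gap mm [ 2.7 -1.1]
0.038 top [ 0.5767 -0.2936  0.2185] 39.7 scene [ 0.5733 -0.2946  0.2218] 575.3 gap mm [3.4 1. ]
bottle [array([ 0.559, -0.146]), np.float64(0.986)]
spare [array([-0.006,  0.516]), np.float64(0.999)]
spool [array([-0.029, -0.003]), np.float64(0.999)]
flux [array([0.   , 0.003]), np.float64(1.004)]
holder [array([0.022, 0.441]), np.float64(0.962)]
bg [array([ 0.013, -0.006]), np.float64(0.989)]
stylus [array([-0.041,  0.578]), np.float64(0.918)]
```

View pics/bot.png

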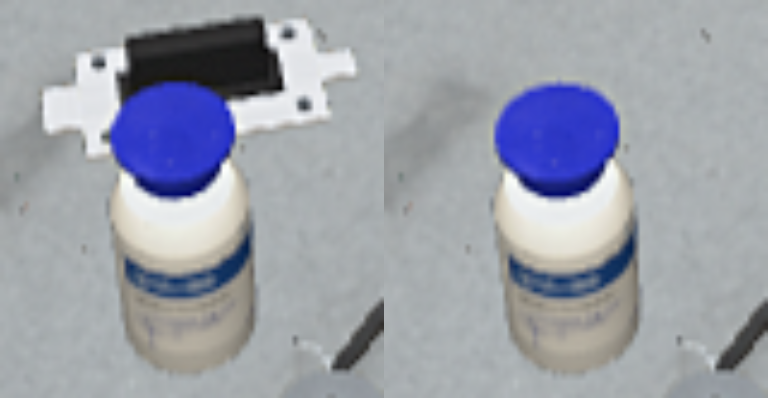

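```bash
cat > run8.py <<'E'
from fit import *
a=cv2.cvtColor(load("S0")["img"],cv2.COLOR_RGB2GRAY).astype(np.float32)
def ecc(x,y,R,euc=True):
    r0,r1,c0,c1=R;W=np.eye(2,3,dtype=np.float32)
    cc,W=cv2.findTransformECC(x[r0:r1,c0:c1],y[r0:r1,c0:c1],W,cv2.MOTION_TRANSLATION,(3,200,1e-6),None,3);return W[:,2].round(3),round(cc,4)
for n in("s4","s5","S9","S13","S20"):
    b=cv2.cvtColor(load(n)["img"],cv2.COLOR_RGB2GRAY).astype(np.float32)
    print(n,"bottle label",ecc(a,b,(296,340,246,272)),"bottle",ecc(a,b,(300,345,236,280)),"spare",ecc(a,b,(290,365,175,225)),"holder",ecc(a,b,(238,275,340,390)),"stylus",ecc(a,b,(212,242,352,384)))
import numpy as np
A=load("T0")["img"];B=load("T20")["img"]
a=cv2.cvtColor(A,cv2.COLOR_RGB2GRAY).astype(np.float32);b=cv2.cvtColor(B,cv2.COLOR_RGB2GRAY).astype(np.float32)
print("top cap",ecc(a,b,(238,265,220,247)),"holder",ecc(a,b,(258,288,320,350)))
E
python3 run8.py
```

```text
s4 bottle label (array([-0.017,  0.031], dtype=float32), 0.9996) bottle (array([-0.029,  0.041], dtype=float32), 0.9993) spare (array([ 0.002, -0.002], dtype=float32), 0.9997) holder (array([-0.002, -0.005], dtype=float32), 1.0) stylus (array([ 0., -0.], dtype=float32), 1.0)
s5 bottle label (array([ 0.086, -0.091], dtype=float32), 0.9987) bottle (array([ 0.051, -0.074], dtype=float32), 0.9975) spare (array([ 0.002, -0.001], dtype=float32), 0.9996) holder (array([-0.003, -0.005], dtype=float32), 1.0) stylus (array([-0.001, -0.   ], dtype=float32), 1.0)
S9 bottle label (array([ 0.036, -0.083], dtype=float32), 0.999) bottle (array([ 0.042, -0.082], dtype=float32), 0.9986) spare (array([ 0.002, -0.   ], dtype=float32), 0.9999) holder (array([-0.003, -0.002], dtype=float32), 1.0) stylus (array([-0.003,  0.   ], dtype=float32), 1.0)
S13 bottle label (array([ 0.091, -0.117], dtype=float32), 0.9979) bottle (array([ 0.084, -0.123], dtype=float32), 0.997) spare (array([-0.001,  0.   ], dtype=float32), 0.9999) holder (array([ 0.008, -0.021], dtype=float32), 0.9985) stylus (array([0.025, 0.073], dtype=float32), 0.8827)
S20 bottle label (array([ 0.083, -0.118], dtype=float32), 0.998) bottle (array([ 0.086, -0.107], dtype=float32), 0.997) spare (array([-0.   , -0.001], dtype=float32), 1.0) holder (array([-0.011, -0.015], dtype=float32), 0.9999) stylus (array([-0.303, -0.033], dtype=float32), 0.9826)
top cap (array([ 0.268, -0.126], dtype=float32), 0.975) holder (array([-0.006, -0.207], dtype=float32), 0.9747)
```

```bash
python3 - <<'E'
from station import ctrl
o=ctrl.get_obs();print(o["t"],o["contact_force"].round(2),abs(o["dq"]).max())
print(ctrl.finish_job())
E
```

```text
21.7 [0.74 1.34 0.29] 0.05146385264547657
the job is handed in; nothing more can be done
None
```

The job is done and handed in at about 21.7 s of the 69 s allowed.

**What I did:** I gripped the plate with the unequal ears by its bar and pressed it into the fixture, wide ear in the wide slot, then let go. With the stylus I pressed rocker 2 down until the force rose at its stop, to about 20 N. I then put the stylus back in its bore until the collar met the block, at about 14 N.

**Last checks:**
- **Plate:** The final press reached about 29 N with no further travel, at seat height. The two camera views also agree on a plate height of 28 mm at its top, which is home. It lies about 1–2 mm toward the narrow end, inside the slot's play.
- **Rockers:** The picture shows rocker 2 fully over and the other three unchanged.
- **Stylus:** It stands upright, fully down at its pick-up height, with its image within about 0.3 px of where it began.
- **Spare plate, spool and small bottle:** No movement showed in the pictures.
- **White bottle:** Its scene image shifted by only about 0.1 px, roughly 0.2 mm, and varied while the arm was far away, so I took it as not touched. The top view gave about 0.3 px, with a weaker match. A cruder first comparison gave about 0.56 px, which I judged unreliable, because it gave similar false shifts for other things.

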